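# Set out the bead sample boards

## Robot

A 7-joint arm with a two-finger parallel gripper is mounted at the origin on the work surface. World frame = base frame: x ahead of the robot, y to its left, z up, the work surface at z = 0. Lengths are in m, angles in rad, forces in N, time in s.
With the tool pointing down it reaches from about 0.35 to 0.9 m from the base axis. Payload 19.9 kg.
Tool frame: the origin (TCP) lies between the finger pads; the fingertips stand 17 mm ahead of it and the grasp point (between the pads) lies 2 mm behind it; z points along the fingers, y is the direction in which the jaws open and shut (so a half turn about z gives the same grasp; the last joint's range is limited). The gripper opens to 85 mm and grips with 20 to 120 N. Pads are 22 mm wide; open, the fingers measure 114 mm over their backs; the gripper's body (76 mm by 85 mm) begins 54 mm behind the grasp point. The pads swing forward as they close: fully open they stand 13 mm farther back than shut.
Start: joints at [-1.391, 0.417, -0.01, 1.614, 0.005, 1.111, -0.053], TCP at [0.137, 0.61, 0.248] pointing down, gripper open.
Joint ranges: [-2.81, 2.81], [-0.39, 2.02], [-1.27, 1.25], [0.06, 2.57], [-1.19, 4.33], [0.19, 2], [-2.82, 2.82]. Speed limits (rad/s): [1.89, 1.89, 2.39, 2.39, 3.01, 3.01, 3.01].

## Interface

Orientations are given as a unit quaternion [w, x, y, z].
In Python, from workcell import * gives the robot as it stands.
- The arm moves only by the tool play_rows, never from a script. Its argument "commands" is a list of rows, each an object with "slide": the shift along the world's x, y, z scaled (see below), a list of three; "turn": the turn about the world's z scaled (see below). In form: [{"slide": [x, y, z], "turn": turn}, ...]. A call has 1 to 12 rows; each row is the pose to reach, as a shift and turn from the pose commanded when the call began, turning the shorter way round; what a row does not reach only later rows make up. The controller multiplies each number of a shift by 0.25 m and each number of a turn by pi rad. A row lasts 1/12 s, in which the tool goes at most 41.7 mm and 7.16 degrees, less where a joint would pass 70% of its speed; a pose out of reach is approached as far as the arm can. A call with a number of a shift or a turn outside -1 to 1 is refused whole. A call with a gripper value outside its range is refused whole. "fingers" is the opening, from -1 (shut) to 1 (fully open), set as the call begins (left out, the last holds). The fingers move at their own pace and stop on an object; "squeeze" is the grip in N (left out, the last holds). Time passes only in rows, so rows that repeat a pose let the fingers close. It gives the time, the measured TCP pose, the force and the opening at its end, in the units of the state.
- observe(): the state, without advancing time (a new reading comes with each control period).
- read_camera(name): name is "scene" or "top" or "wrist"; returns a dict with "img" (420x560x3 uint8, red, green, blue), "camera_matrix" (3x3 intrinsics, pixels), "dist_coeffs" ([k1, k2, p1, p2, k3] as OpenCV has them; the pictures are not rectified), "pose" (4x4, takes a point from camera to world coordinates). Camera axes: x right, y up, looking along -z (the intrinsics and any distortion apply to the point x, -y, -z); pixel columns grow to the right and rows downward; lengths in m; the calibration is good to about 2 mm. A picture is of the moment at which its call begins. There is no depth.
- job_done(): hands the job in, once; it reports no verdict.
The state is a dict: "time": time; "joint_pos": joint angles; "qd": joint speeds; "joint_efforts": joint torques, N m; "tcp_pos": TCP position; "ee_rot": TCP orientation; "contact_force": force on the tool from outside, world axes, zero at the start; "torque": the same for the moment, N m; "width": opening from 0.0 (shut) to 1.0 (fully open).
Only numpy, scipy, OpenCV 4.12 (cv2) and the standard library are available. Lean on these libraries where they do the work, as an engineer would, in place of code of your own. Each camera call takes 0.05 s, during which the arm holds its last target.

## Task

The bead sample boards are locked in the slotted wooden rack. Pull the rack's lock knob all the way out, slide every board up out of its slot and stand it upright on the ledge of the sloped display stand, leaning against the back rest; when all the boards are out on the stand, push the lock knob fully home again. Do not knock the tools and tins on the bench about.

Things in the scene. Friction and masses are not known exactly. Their poses are not given: they have to be found in the camera images.
- rack: Fixed wooden rack, origin on the bench under its centre; base 110 (x) x 224 (y) x 10 mm. Five upright slots at y = -92, -46, 0, 46, 92 mm, 11 mm wide; a board stands in one, bottom at z = 10, top at z = 130 mm, faces towards +-y, edges guided by grooved cheeks up to z = 75 mm. On the -x side a steel locking bar (x -46 to -36, z 133 to 143 mm) runs along y on two end posts.
- lock (a joint): Slide of the locking bar along the rack's -y, in m: 0 = home (locked), 0.024 = fully out. The bar has a 10 mm wide tooth per slot, reaching in to x = -21 mm of the rack just above the board's top edge; home, they stop the boards from being lifted; out, they lie midway between the boards. Stiff: about 3 N, stays where it is left.
- lock_knob (a point): Centre of the round dark wooden lock knob, 28 mm in diameter and 28 mm long along the rack's y, on the -y end of the locking bar, 138 mm above the bench; home, its inner end stands 21 mm clear of the rack's end post. It moves with the bar; out is the rack's -y.
- board1: Bead sample board (one of three or four that are present), plywood with rows of beads showing on both faces: 8 mm thick (its x), 64 mm wide (its y), 120 mm tall (its z). Origin at the centre of its bottom edge. The top 30 mm is plain, to grip. Either face may show.
- board2: Bead sample board (one of three or four that are present), plywood with rows of beads showing on both faces: 8 mm thick (its x), 64 mm wide (its y), 120 mm tall (its z). Origin at the centre of its bottom edge. The top 30 mm is plain, to grip. Either face may show.
- board3: Bead sample board (one of three or four that are present), plywood with rows of beads showing on both faces: 8 mm thick (its x), 64 mm wide (its y), 120 mm tall (its z). Origin at the centre of its bottom edge. The top 30 mm is plain, to grip. Either face may show.
- board4: Bead sample board (one of three or four that are present), plywood with rows of beads showing on both faces: 8 mm thick (its x), 64 mm wide (its y), 120 mm tall (its z). Origin at the centre of its bottom edge. The top 30 mm is plain, to grip. Either face may show.
- board5: Bead sample board (one of three or four that are present), plywood with rows of beads showing on both faces: 8 mm thick (its x), 64 mm wide (its y), 120 mm tall (its z). Origin at the centre of its bottom edge. The top 30 mm is plain, to grip. Either face may show.
- stand: Loose wooden display stand, 1.5 kg, origin on the bench under it. Base plate x = -70 to 50, y = -160 to 160 mm. Carries the sloped rest (rest). Its +x side is the display side; it may be bumped while you work.
- rest: Sloped rest, fixed to the stand: z tilted 20 deg from vertical towards the stand's -x; origin 40 mm above the bench where ledge and back rest meet, mid-length. In its frame: ledge = plane z 0, x 0 to 15 mm; back rest = plane x 0, up to z 62 mm; lip at x 15 to 21, 8 mm high; all y +-158 mm, room for 4 boards side by side. A well placed board: origin x 4, z 0, y within +-126 mm, same z axis.
- pliers_a: Bystander, leave alone. Pliers with dark blue handles, 125 mm long, lying flat; origin under the pivot.
- pliers_b: Bystander, leave alone. A second pair of pliers like the first.
- tweezers: Bystander, leave alone. Steel tweezers, 145 mm long, lying flat; origin under the middle.
- bead_jar: Bystander, leave alone. Amber glass jar, 54 mm across, 75 mm tall; origin under its centre.
- tin: Bystander, leave alone. Small round aluminium tin, 44 mm across, 28 mm tall; origin under its centre.
- spool: Bystander, leave alone. Wooden spool of copper wire standing on end, 44 mm across, 40 mm tall; origin under its centre.
Mind the look-alikes: they are no part of the job. Leave any red look-alike of the board4 alone.

How it is judged:
By the outcome, as a careful person would: the job done as asked, in the order asked, and still so for the second after the job is handed in, with the robot touching nothing.
Of board1, board2, board3, board4, board5 only 3 to 4 are there at a start; the rules pass over those that are not, and their reading is None.
At some moment in a run one of stand may be knocked a few centimetres aside while the robot is not near it.
It also fails if it takes over 210 s, if anything falls off the work surface, if the arm or the gripper's body presses on something with over 40 N, if the wrist force passes 120 N, or if a joint passes its speed limit or range.

## Working session

There is one attempt and no reset: what is moved stays moved. The work goes in short steps, Python scripts to look and compute and a tool call to move; the robot and the scene stay as the last step left them, time stands still between calls to the robot, and variables do not carry over. Pictures are saved under pics/ and viewed, and the job is handed in when it is done.

Besides the shell and the picture viewer there is one more tool, called after "Request:" in YAML: its name, and indented under it one key for each argument. play_rows: Moves the arm, as the interface text tells. Its arguments: {"type":"object","properties":{"commands":{"type":"array"},"fingers":{"type":"number"},"squeeze":{"type":"number"}},"required":["commands"]}

```bash
ls; mkdir -p pics; python3 - <<'E'
from workcell import *
import cv2
s=observe()
print(s)
for n in ["scene","top","wrist"]:
    c=read_camera(n); cv2.imwrite(f"pics/{n}0.png",cv2.cvtColor(c["img"],cv2.COLOR_RGB2BGR))
    print(n,c["camera_matrix"],c["dist_coeffs"],c["pose"])
E
```

```text
pics
{'time': 0.0, 'joint_pos': array([-1.39151201,  0.4179892 , -0.01031252,  1.61416583,  0.00467911,
        1.11067526, -0.05300273]), 'qd': array([-2.04847875e-03,  7.81552832e-04,  2.23004160e-03,  8.46200456e-05,
       -7.49088982e-04, -1.47641441e-04, -1.78071394e-04]), 'joint_efforts': array([-8.20305704e-04, -8.64441133e+01,  6.78341668e-01, -4.34907711e+01,
        1.89667958e-02,  7.24526995e-03, -5.43640670e-05]), 'tcp_pos': array([0.13679999, 0.60951945, 0.2476542 ]), 'ee_rot': array([-3.28467903e-05,  1.10165629e-01,  9.93913058e-01, -6.05891308e-04]), 'contact_force': array([ 0.93035486,  0.56254456, -0.38990785]), 'torque': array([-0.01653077, -0.03621935,  0.0179203 ]), 'width': 0.9996400440057737}
scene [[434.322186     0.         287.70481348]
 [  0.         434.322186   204.72621482]
 [  0.           0.           1.        ]] [-0.02318922  0.          0.          0.          0.        ] [[-0.87677856 -0.26754944  0.3995956   0.96848804]
 [ 0.48078102 -0.50572485  0.7163044   0.6883573 ]
 [ 0.01043858  0.82015832  0.5720414   0.70117097]
 [ 0.          0.          0.          1.        ]]
top [[515.77696013   0.         281.9472043 ]
 [  0.         515.77696013 206.44752856]
 [  0.           0.           1.        ]] [0.031159 0.       0.       0.       0.      ] [[-0.00201923  0.99656005 -0.08284921  0.46006161]
 [-0.99956996 -0.00443515 -0.02898672 -0.05253283]
 [-0.02925445  0.08275505  0.99614044  1.1592513 ]
 [ 0.          0.          0.          1.        ]]
wrist [[342.31968811   0.         276.24403845]
 [  0.         342.31968811 210.3848883 ]
 [  0.           0.           1.        ]] [-0.0574992  0.         0.         0.         0.       ] [[ 0.21834766 -0.93889195 -0.26609435  0.06912806]
 [ 0.97586982  0.20964115  0.06106293  0.62554439]
 [-0.00154717 -0.27300639  0.96201098  0.37373961]
 [ 0.          0.          0.          1.        ]]
```

View pics/scene0.png

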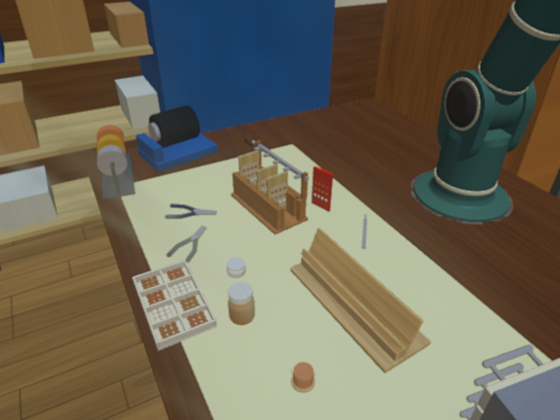

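View pics/top0.png

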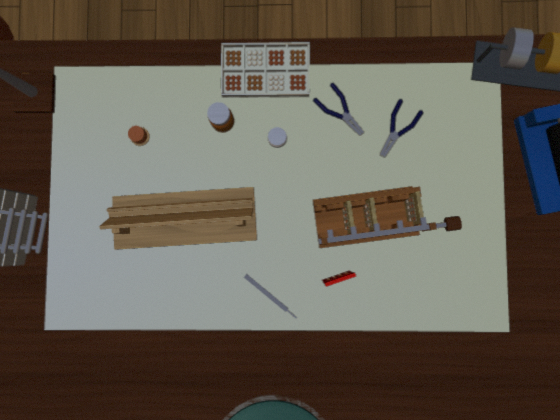

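View pics/wrist0.png

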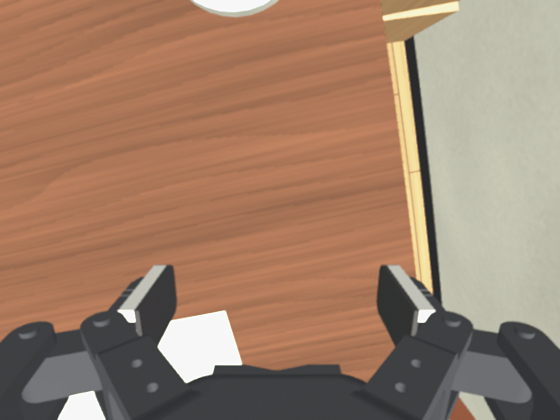

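```bash
cat > h.py <<'E'
from workcell import *
import cv2, numpy as np
def proj(c,P):
    P=np.atleast_2d(P).astype(float); T=np.linalg.inv(c["pose"])
    p=P@T[:3,:3].T+T[:3,3]; p=p*[1,-1,-1]
    return cv2.projectPoints(p,np.zeros(3),np.zeros(3),c["camera_matrix"],np.array(c["dist_coeffs"]))[0][:,0]
def ray(c,uv,z):
    uv=np.atleast_2d(uv).astype(float)
    n=cv2.undistortPoints(uv[:,None],c["camera_matrix"],np.array(c["dist_coeffs"]))[:,0]
    d=np.c_[n[:,0],-n[:,1],-np.ones(len(n))]@c["pose"][:3,:3].T; o=c["pose"][:3,3]
    t=(np.asarray(z)-o[2])/d[:,2]; return o+t[:,None]*d
def crop(c,u0,v0,w,h,k,name):
    im=cv2.resize(c["img"][v0:v0+h,u0:u0+w],None,fx=k,fy=k,interpolation=cv2.INTER_CUBIC)
    cv2.imwrite(f"pics/{name}.png",cv2.cvtColor(im,cv2.COLOR_RGB2BGR))
E
python3 - <<'E'
from h import *
c=read_camera("top"); crop(c,300,170,170,125,4.5,"rt"); crop(c,95,175,170,80,4.5,"st")
c=read_camera("scene"); crop(c,220,130,130,105,6,"rs"); crop(c,280,220,160,150,4,"ss")
E
```

```text
(no output)
```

View pics/rt.png

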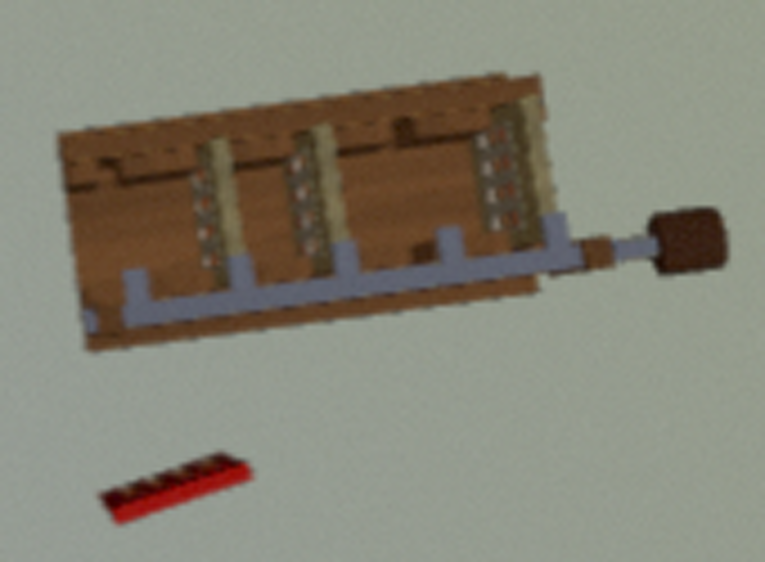

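View pics/st.png

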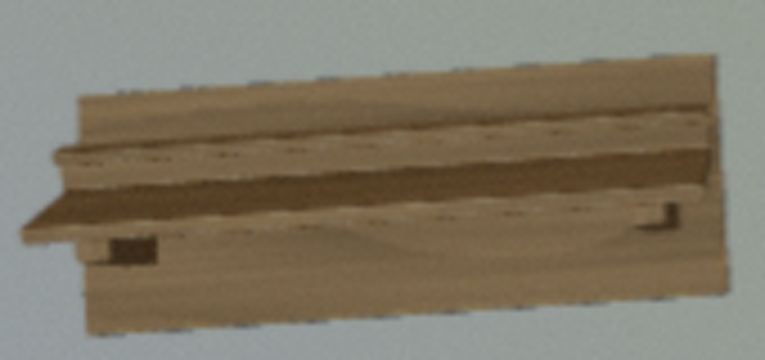

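View pics/rs.png

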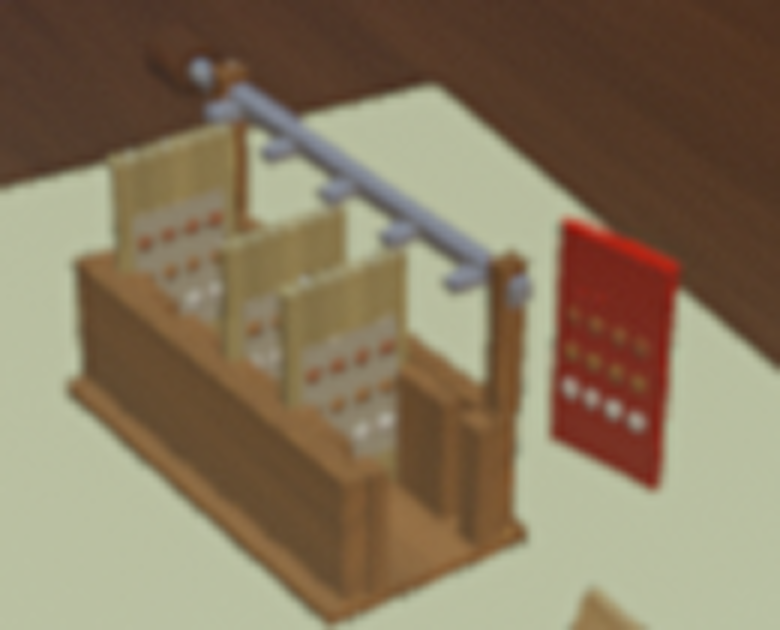

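View pics/ss.png

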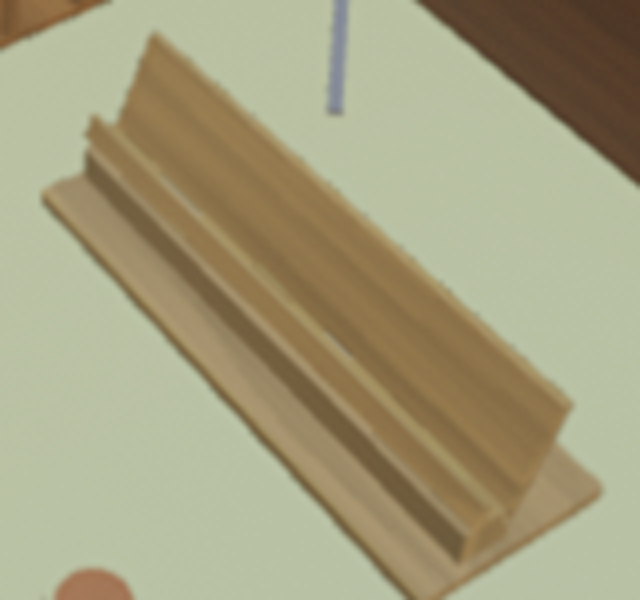

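```bash
cat > fit.py <<'E'
from h import *
from scipy.optimize import least_squares
def fit(obs,x0,verbose=True):
    # obs: list of (cam, local xyz, uv)
    def res(p):
        R=np.array([[np.cos(p[2]),-np.sin(p[2])],[np.sin(p[2]),np.cos(p[2])]])
        r=[]
        for c,L,uv in obs:
            w=np.r_[R@L[:2]+p[:2],L[2]]
            r+=list(proj(c,w)[0]-uv)
        return np.array(r)
    s=least_squares(res,x0,loss="soft_l1"); 
    if verbose: print(s.x,np.degrees(s.x[2])); print(res(s.x).reshape(-1,2).round(1))
    return s.x
s20,c20=np.sin(np.radians(20)),np.cos(np.radians(20))
def rest(x,y,z): return np.array([x*c20-z*s20,y,.04+x*s20+z*c20])
E
python3 - <<'E'
from fit import *
ct=read_camera("top"); cs=read_camera("scene")
T=lambda u,v:np.array([300+u/4.5,170+v/4.5]); S=lambda u,v:np.array([220+u/6,130+v/6])
o=[]
for y,(u,v) in zip([.092,.046,0,-.046,-.092],[(135,270),(241,255),(345,243),(451,228),(553,215)]): o.append((ct,np.array([-.021,y,.143]),T(u,v)))
o.append((ct,np.array([-.041,-.112-.021-.014,.138]),T(688,240)))
o+= [(cs,np.array([.055,.112,0]),S(332,622)),(cs,np.array([.055,-.112,0.01]),S(70,386)),(cs,np.array([-.055,.112,0.005]),S(522,538))]
o+= [(ct,np.array([-.055,.112,0.01]),T(87,349)),(ct,np.array([-.055,-.112,0.01]),T(535,292))]
fit(o,[.5,-.2,.1])
T=lambda u,v:np.array([95+u/4.5,175+v/4.5]); S=lambda u,v:np.array([280+u/4,220+v/4])
o=[(ct,np.array([.05,.16,.01]),T(80,97)),(ct,np.array([.05,-.16,.01]),T(716,57)),(ct,np.array([-.07,-.16,.01]),T(728,292)),(ct,np.array([-.07,.16,.01]),T(88,333)),
(cs,np.array([.05,-.16,.01]),S(45,195)),(cs,np.array([-.07,.16,.01]),S(602,490)),
(cs,rest(0,-.158,.062),S(153,35)),(cs,rest(0,.158,.062),S(571,405)),
(ct,rest(0,.158,.062),T(23,230)),(ct,rest(.021,.158,.008),T(55,150))]
fit(o,[.5,.2,.1])
E
```

```text
[ 0.53108618 -0.20561433  0.12797113] 7.332205507423071
[[-0.1 -0.4]
 [-0.4 -0.1]
 [-0.2 -0.5]
 [-0.3 -0.3]
 [ 0.6 -0.4]
 [-0.4  0.6]
 [-0.1  0.8]
 [-0.5 -2.2]
 [ 1.9 -1.5]
 [-0.1  0.7]
 [ 1.3  0.3]]
[0.54053739 0.20099594 0.05727538] 3.2816375645536873
[[-0.5 -0.7]
 [-0.3 -0.6]
 [-0.   0.6]
 [-0.6  0.2]
 [-0.7 -2.5]
 [ 0.9 -1.5]
 [-0.2 -2. ]
 [-1.4 -0.8]
 [-1.  -0.6]
 [-0.9  0.5]]
```

Request:
play_rows:
  commands:
    - {"slide": [1,-1,0],"turn": -0.389}
    - {"slide": [1,-1,0],"turn": -0.389}
    - {"slide": [1,-1,0],"turn": -0.389}
    - {"slide": [1,-1,0],"turn": -0.389}
    - {"slide": [1,-1,0],"turn": -0.389}
    - {"slide": [1,-1,0],"turn": -0.389}
    - {"slide": [1,-1,0],"turn": -0.389}
    - {"slide": [1,-1,0],"turn": -0.389}
    - {"slide": [1,-1,0],"turn": -0.389}
    - {"slide": [1,-1,0],"turn": -0.389}
    - {"slide": [1,-1,0],"turn": -0.389}
    - {"slide": [1,-1,0],"turn": -0.389}

```text
time: 1.35
tcp_pos: [0.3865, 0.3602, 0.2483]
ee_rot: [-0.0, 0.659, 0.752, -0.0]
contact_force: [-0.4, 1.3, -0.8]
width: 1.0
```

Request:
play_rows:
  commands:
    - {"slide": [0.2,-1,0],"turn": 0}
    - {"slide": [0.2,-1,0],"turn": 0}
    - {"slide": [0.2,-1,0],"turn": 0}
    - {"slide": [0.2,-1,0],"turn": 0}
    - {"slide": [0.2,-1,0],"turn": 0}
    - {"slide": [0.2,-1,0],"turn": 0}
    - {"slide": [0.2,-1,0],"turn": 0}
    - {"slide": [0.2,-1,0],"turn": 0}

```text
time: 2.02
tcp_pos: [0.4371, 0.1082, 0.2485]
ee_rot: [0.0, 0.66, 0.751, 0.0]
contact_force: [0.3, 0.2, 1.0]
width: 1.0
```

Request:
play_rows:
  commands:
    - {"slide": [0.1,-1,0],"turn": 0}
    - {"slide": [0.1,-1,0],"turn": 0}
    - {"slide": [0.1,-1,0],"turn": 0}
    - {"slide": [0.1,-1,0],"turn": 0}
    - {"slide": [0.1,-1,0],"turn": 0}
    - {"slide": [0.1,-1,0],"turn": 0}
    - {"slide": [0.1,-1,0],"turn": 0}
    - {"slide": [0.1,-1,0],"turn": 0}

```text
time: 2.68
tcp_pos: [0.4622, -0.1409, 0.2481]
ee_rot: [0.0, 0.66, 0.751, -0.0]
contact_force: [-0.1, 1.2, 0.5]
width: 1.0
```

Request:
play_rows:
  commands:
    - {"slide": [0.188,-0.868,0],"turn": 0}
    - {"slide": [0.188,-0.868,0],"turn": 0}
    - {"slide": [0.188,-0.868,0],"turn": 0}
    - {"slide": [0.188,-0.868,0],"turn": 0}
    - {"slide": [0.188,-0.868,0],"turn": 0}
    - {"slide": [0.188,-0.868,0],"turn": 0}
    - {"slide": [0.188,-0.868,0],"turn": 0}
    - {"slide": [0.188,-0.868,0],"turn": 0}

```text
time: 3.35
tcp_pos: [0.5098, -0.3556, 0.2474]
ee_rot: [-0.001, 0.659, 0.752, 0.0]
contact_force: [0.7, 0.6, -0.2]
width: 0.997
```

```bash
python3 - <<'E'
from h import *
c=read_camera("wrist"); crop(c,0,0,560,420,1,"w1")
print(observe()["tcp_pos"],observe()["joint_pos"].round(2)); print(c["pose"].round(3))
print(proj(c,[[.509,-.357,.138]]))
c=read_camera("scene");crop(c,200,60,190,190,3,"s1")
E
```

```text
[ 0.50991118 -0.35493657  0.24766752] [ 0.03  0.5   0.74  1.64 -0.36  1.14  0.99]
[[ 0.991 -0.127 -0.034  0.501]
 [ 0.131  0.954  0.27  -0.286]
 [-0.002 -0.273  0.962  0.374]
 [ 0.     0.     0.     1.   ]]
[[275.08699198 216.27275698]]
```

View pics/w1.png

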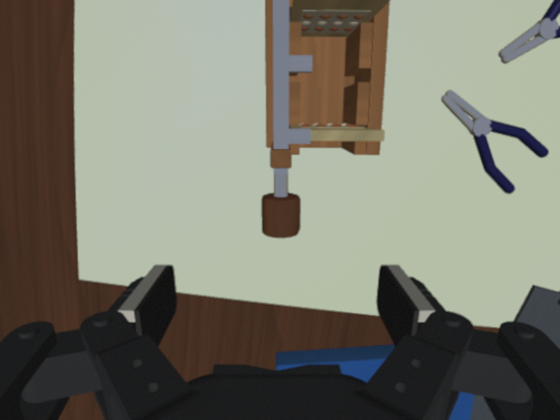

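View pics/s1.png

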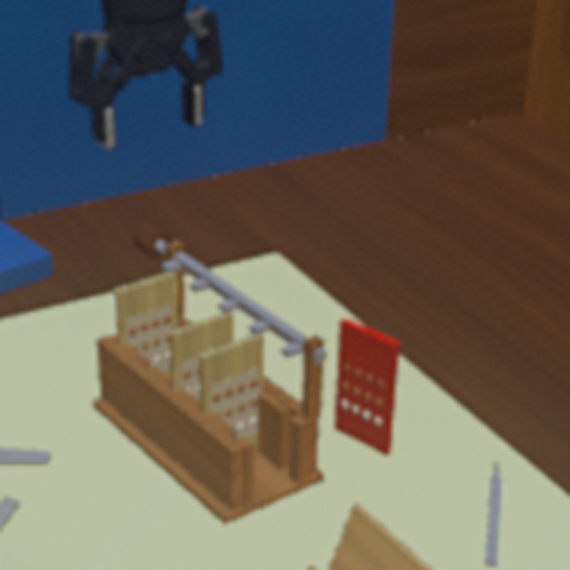

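```bash
python3 - <<'E'
from fit import *
c=read_camera("wrist"); crop(c,230,0,180,250,3,"w1c")
p=[.5311,-.2056,.128]
R=np.array([[np.cos(p[2]),-np.sin(p[2])],[np.sin(p[2]),np.cos(p[2])]])
for L in [(-.021,-.046,.143),(-.021,-.092,.143),(.032,-.092,.130),(-.041,-.147,.152),(.055,-.112,.01)]:
    L=np.array(L); print(L,(proj(c,np.r_[R@L[:2]+p[:2],L[2]])[0]))
E
```

```text
[-0.021 -0.046  0.143] [307.16572397  66.45125291]
[-0.021 -0.092  0.143] [305.39295145 139.90426665]
[ 0.032 -0.092  0.13 ] [378.94750603 139.22739222]
[-0.041 -0.147  0.152] [274.96063394 222.78409346]
[ 0.055 -0.112  0.01 ] [366.33691775 150.40728785]
```

View pics/w1c.png

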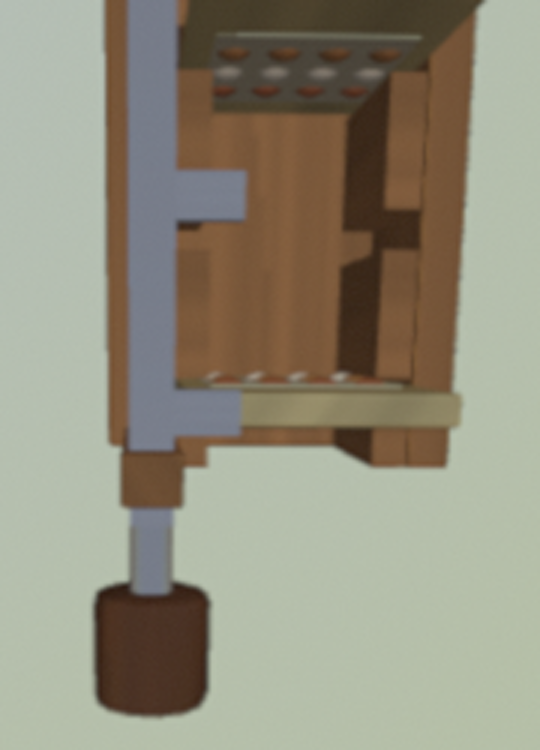

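Request:
play_rows:
  commands:
    - {"slide": [0.012,0.006,-0.15],"turn": 0}
    - {"slide": [0.012,0.006,-0.3],"turn": 0}
    - {"slide": [0.012,0.006,-0.44],"turn": 0}
    - {"slide": [0.012,0.006,-0.44],"turn": 0}
    - {"slide": [0.012,0.006,-0.44],"turn": 0}

```text
time: 3.92
tcp_pos: [0.5119, -0.3543, 0.1382]
ee_rot: [-0.001, 0.66, 0.751, -0.0]
contact_force: [-0.1, 0.7, 0.8]
width: 0.998
```

Request:
play_rows:
  commands:
    - {"slide": [0,0,0],"turn": 0}
    - {"slide": [0,0,0],"turn": 0}
    - {"slide": [0,0,0],"turn": 0}
    - {"slide": [0,0,0],"turn": 0}
    - {"slide": [0,0,0],"turn": 0}
    - {"slide": [0,0,0],"turn": 0}
    - {"slide": [0,0,0],"turn": 0}
    - {"slide": [0,0,0],"turn": 0}
    - {"slide": [0,0,0],"turn": 0}
    - {"slide": [0,0,0],"turn": 0}
  fingers: -1
  squeeze: 30

```text
time: 4.75
tcp_pos: [0.5127, -0.3558, 0.1393]
ee_rot: [0.001, 0.66, 0.751, 0.0]
contact_force: [0.6, 2.1, 7.9]
width: 0.315
```

Request:
play_rows:
  commands:
    - {"slide": [0.004,-0.03,0],"turn": 0}
    - {"slide": [0.008,-0.06,0],"turn": 0}
    - {"slide": [0.0125,-0.097,0],"turn": 0}
    - {"slide": [0.0125,-0.097,0],"turn": 0}
    - {"slide": [0.0125,-0.097,0],"turn": 0}
    - {"slide": [0.0125,-0.097,0],"turn": 0}

```text
time: 5.25
tcp_pos: [0.516, -0.3806, 0.1393]
ee_rot: [0.001, 0.66, 0.751, 0.0]
contact_force: [4.4, -2.8, 5.7]
width: 0.318
```

Request:
play_rows:
  commands:
    - {"slide": [0.001,-0.01,0],"turn": 0}
    - {"slide": [0.001,-0.01,0],"turn": 0}
    - {"slide": [0.001,-0.01,0],"turn": 0}
    - {"slide": [0.001,-0.01,0],"turn": 0}

```text
time: 5.58
tcp_pos: [0.5161, -0.381, 0.1392]
ee_rot: [-0.0, 0.66, 0.751, 0.001]
contact_force: [-0.8, 12.3, 15.1]
width: 0.319
```

```bash
python3 - <<'E'
from h import *
c=read_camera("wrist"); crop(c,0,0,560,420,1,"w2")
c=read_camera("top");crop(c,300,150,180,150,4,"t2")
E
```

```text
(no output)
```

View pics/w2.png

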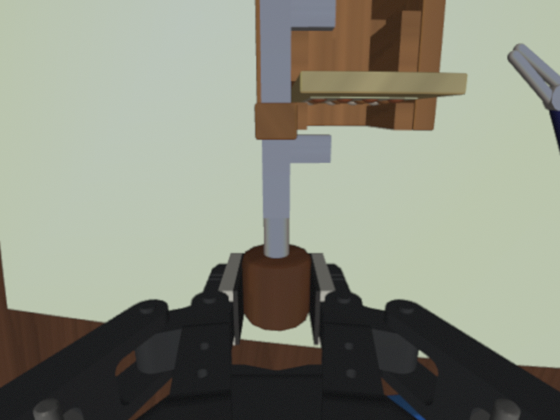

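View pics/t2.png

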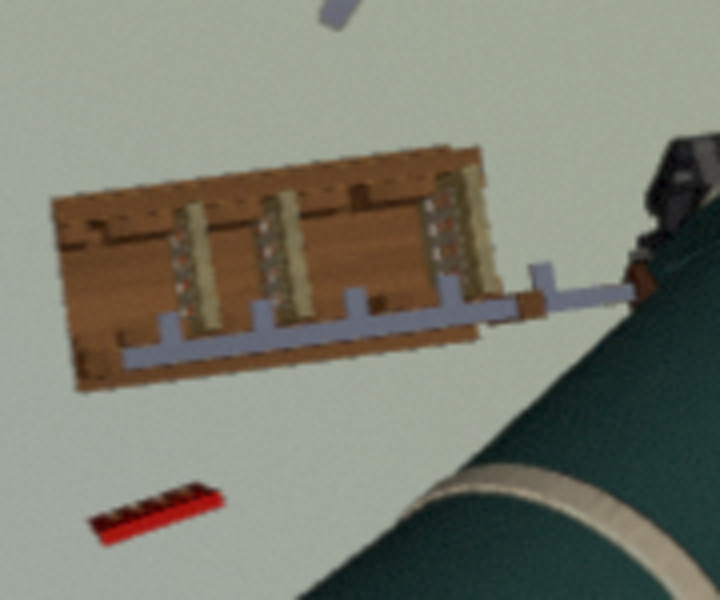

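Request:
play_rows:
  commands:
    - {"slide": [0,0.008,0],"turn": 0}
    - {"slide": [0,0.008,0],"turn": 0}
    - {"slide": [0,0.008,0],"turn": 0}
    - {"slide": [0,0.008,0],"turn": 0}
    - {"slide": [0,0.008,0],"turn": 0}
    - {"slide": [0,0.008,0.15],"turn": 0}
    - {"slide": [0,0.008,0.3],"turn": 0}
    - {"slide": [0,0.008,0.448],"turn": 0}
    - {"slide": [0,0.008,0.448],"turn": 0}
  fingers: 1

```text
time: 6.43
tcp_pos: [0.5165, -0.3826, 0.2573]
ee_rot: [0.004, 0.661, 0.751, 0.001]
contact_force: [0.2, -0.3, 0.1]
width: 1.0
```

Request:
play_rows:
  commands:
    - {"slide": [0.15,0.24,0],"turn": -0.5}
    - {"slide": [0.15,0.24,0],"turn": -0.5}
    - {"slide": [0.15,0.24,0],"turn": -0.5}
    - {"slide": [0.15,0.24,0],"turn": -0.5}
    - {"slide": [0.15,0.24,0],"turn": -0.5}
    - {"slide": [0.15,0.24,0],"turn": -0.5}
    - {"slide": [0.15,0.24,0],"turn": -0.5}
    - {"slide": [0.15,0.24,0],"turn": -0.5}
    - {"slide": [0.15,0.24,0],"turn": -0.5}
    - {"slide": [0.15,0.24,0],"turn": -0.5}
    - {"slide": [0.15,0.24,0],"turn": -0.5}
    - {"slide": [0.15,0.24,0],"turn": -0.5}
  fingers: -0.4

```text
time: 7.43
tcp_pos: [0.5527, -0.3205, 0.2502]
ee_rot: [-0.0, 0.995, 0.097, -0.0]
contact_force: [0.6, -1.0, -0.3]
width: 0.298
```

Request:
play_rows:
  commands:
    - {"slide": [0,0,0],"turn": -0.023}
    - {"slide": [0,0,0],"turn": 0}

```text
time: 7.6
tcp_pos: [0.5528, -0.3203, 0.2497]
ee_rot: [0.0, 0.995, 0.097, -0.001]
contact_force: [-1.0, -0.6, 0.3]
width: 0.298
```

Request:
play_rows:
  commands:
    - {"slide": [0,0,0],"turn": -0.021}
    - {"slide": [0,0,0],"turn": -0.021}
    - {"slide": [0,0,0],"turn": -0.021}

```text
time: 7.85
tcp_pos: [0.5527, -0.3205, 0.2501]
ee_rot: [0.0, 0.998, 0.068, -0.0]
contact_force: [0.8, -0.3, 1.1]
width: 0.302
```

```bash
python3 - <<'E'
from fit import *
c=read_camera("wrist"); crop(c,0,0,560,420,1.4,"w3")
print(observe()["tcp_pos"],observe()["ee_rot"],observe()["width"])
p=[.534,-.2045,.128]
R=np.array([[np.cos(p[2]),-np.sin(p[2])],[np.sin(p[2]),np.cos(p[2])]])
for L in [(.032,-.092,.130),(-.032,-.092,.130),(.032,0,.130),(.032,.046,.130),(-.021,-.070,.143)]:
    L=np.array(L); print(L,(proj(c,np.r_[R@L[:2]+p[:2],L[2]])[0]*1.4))
E
```

```text
[ 0.55272079 -0.32048526  0.2501808 ] [-1.02865655e-06  9.97685950e-01  6.79906820e-02 -1.08791057e-04] 0.29780252821528996
[ 0.032 -0.092  0.13 ] [339.2081219 240.1667749]
[-0.032 -0.092  0.13 ] [341.39681392 354.70701313]
[0.032 0.    0.13 ] [164.13974258 239.38582886]
[0.032 0.046 0.13 ] [ 79.99480003 239.34612263]
[-0.021 -0.07   0.143] [296.73533668 344.63813906]
```

View pics/w3.png

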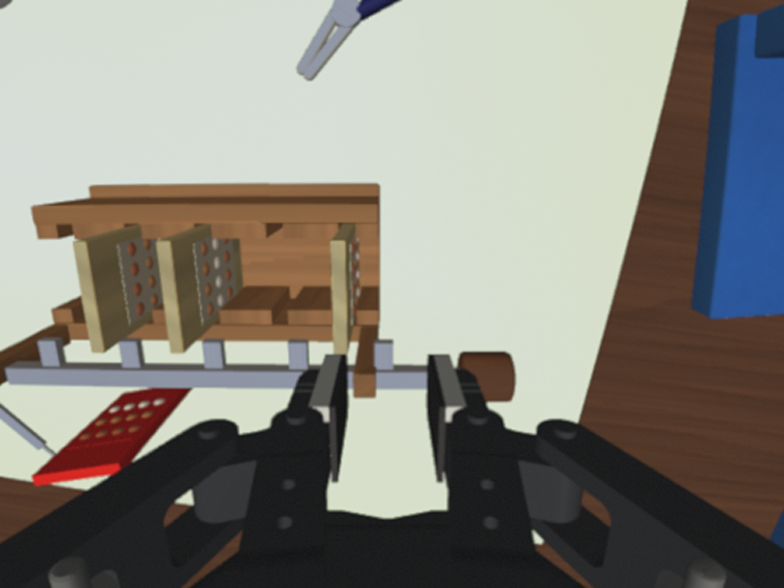

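Request:
play_rows:
  commands:
    - {"slide": [0.004,0.103,0],"turn": 0}
    - {"slide": [0.004,0.103,-0.1],"turn": 0}
    - {"slide": [0.004,0.103,-0.25],"turn": 0}
    - {"slide": [0.004,0.103,-0.4],"turn": 0}
    - {"slide": [0.004,0.103,-0.5],"turn": 0}
    - {"slide": [0.004,0.103,-0.528],"turn": 0}
    - {"slide": [0.004,0.103,-0.528],"turn": 0}
    - {"slide": [0.004,0.103,-0.528],"turn": 0}

```text
time: 8.57
tcp_pos: [0.5541, -0.2953, 0.1196]
ee_rot: [0.0, 0.998, 0.067, 0.0]
contact_force: [0.2, -0.1, 0.1]
width: 0.299
```

Request:
play_rows:
  commands:
    - {"slide": [0,0,0],"turn": 0}
    - {"slide": [0,0,0],"turn": 0}
    - {"slide": [0,0,0],"turn": 0}
    - {"slide": [0,0,0],"turn": 0}
    - {"slide": [0,0,0],"turn": 0}
    - {"slide": [0,0,0],"turn": 0}
  fingers: -1
  squeeze: 40

```text
time: 9.07
tcp_pos: [0.5545, -0.295, 0.1202]
ee_rot: [0.0, 0.998, 0.068, 0.001]
contact_force: [-1.1, 1.5, 8.8]
width: 0.087
```

Request:
play_rows:
  commands:
    - {"slide": [0,0,0.04],"turn": 0}
    - {"slide": [0,0,0.08],"turn": 0}
    - {"slide": [0,0,0.12],"turn": 0}
    - {"slide": [0,0,0.16],"turn": 0}
    - {"slide": [0,0,0.2],"turn": 0}
    - {"slide": [0,0,0.2],"turn": 0}

```text
time: 9.57
tcp_pos: [0.5544, -0.2953, 0.1708]
ee_rot: [0.001, 0.998, 0.067, 0.001]
contact_force: [0.3, -0.6, -1.0]
width: 0.087
```

Request:
play_rows:
  commands:
    - {"slide": [0,0,0.15],"turn": 0}
    - {"slide": [0,0,0.3],"turn": 0}
    - {"slide": [0,0,0.44],"turn": 0}
    - {"slide": [0,0,0.44],"turn": 0}
    - {"slide": [0,0,0.44],"turn": 0}

```text
time: 9.98
tcp_pos: [0.5542, -0.295, 0.2799]
ee_rot: [0.0, 0.998, 0.068, 0.001]
contact_force: [-0.2, 0.3, -0.9]
width: 0.091
```

```bash
python3 - <<'E'
from fit import *
print(observe()["tcp_pos"],observe()["width"])
c=read_camera("top");crop(c,95,160,170,110,4.5,"t3")
c=read_camera("scene");crop(c,180,60,270,300,2,"s3")
E
```

```text
[ 0.55420507 -0.29499536  0.27986697] 0.09112192405546315
```

View pics/t3.png

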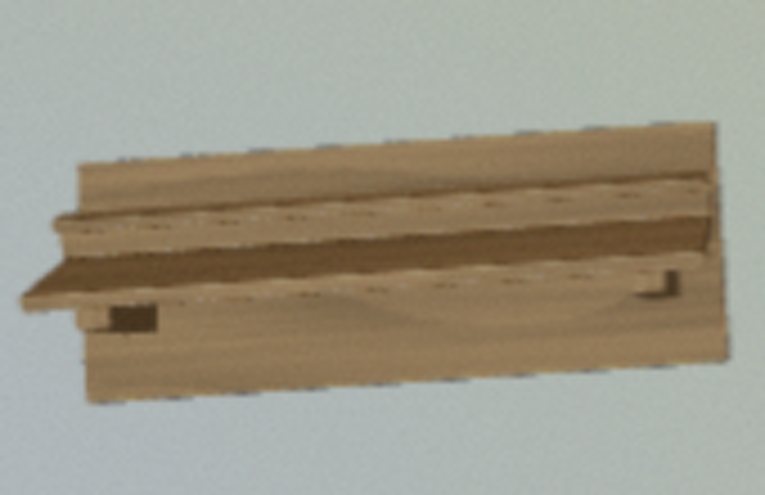

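View pics/s3.png

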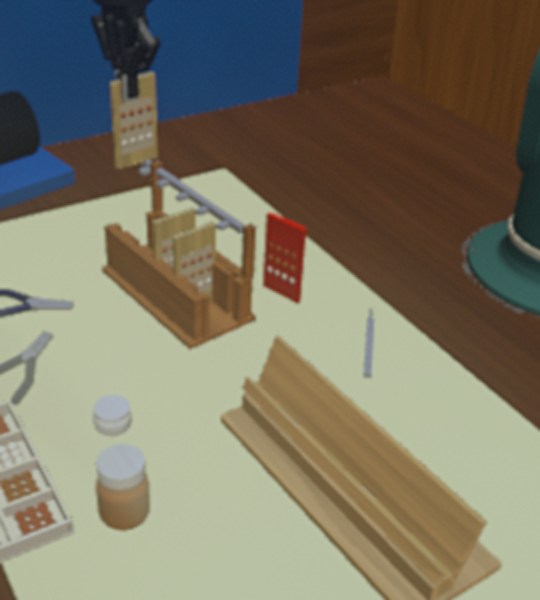

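Request:
play_rows:
  commands:
    - {"slide": [0,1,0],"turn": 0.4775}
    - {"slide": [0,1,0],"turn": 0.4775}
    - {"slide": [0,1,0],"turn": 0.4775}
    - {"slide": [0,1,0],"turn": 0.4775}
    - {"slide": [0,1,0],"turn": 0.4775}
    - {"slide": [0,1,0],"turn": 0.4775}
    - {"slide": [0,1,0],"turn": 0.4775}
    - {"slide": [0,1,0],"turn": 0.4775}
    - {"slide": [0,1,0],"turn": 0.4775}
    - {"slide": [0,1,0],"turn": 0.4775}
    - {"slide": [0,1,0],"turn": 0.4775}
    - {"slide": [0,1,0],"turn": 0.4775}

```text
time: 11.08
tcp_pos: [0.5532, -0.0444, 0.2771]
ee_rot: [-0.001, 0.682, 0.732, -0.001]
contact_force: [-0.7, 0.4, -0.2]
width: 0.089
```

Request:
play_rows:
  commands:
    - {"slide": [0,0.3,0],"turn": 0}
    - {"slide": [0,0.6,0],"turn": 0}
    - {"slide": [0,0.6,0],"turn": 0}
    - {"slide": [0,0.6,0],"turn": 0}
    - {"slide": [0,0.6,0],"turn": 0}
    - {"slide": [0,0.6,0],"turn": 0}

```text
time: 11.58
tcp_pos: [0.5531, 0.1069, 0.277]
ee_rot: [-0.0, 0.683, 0.73, -0.001]
contact_force: [-0.0, -0.5, -1.4]
width: 0.084
```

```bash
cat > ov.py <<'E'
from fit import *
import sys
def overlay(c,p,name,k=1.4):
    im=cv2.resize(c["img"],None,fx=k,fy=k,interpolation=cv2.INTER_CUBIC)[:,:,::-1].copy()
    R=np.array([[np.cos(p[2]),-np.sin(p[2])],[np.sin(p[2]),np.cos(p[2])]])
    W=lambda L:np.r_[R@np.array(L)[:2]+p[:2],L[2]]
    lines=[(rest(0,-.158,.062),rest(0,.158,.062)),(rest(.015,-.158,.008),rest(.015,.158,.008)),(rest(.021,-.158,.008),rest(.021,.158,.008)),(rest(0,-.158,0),rest(0,.158,0))]
    b=[(.05,.16),(.05,-.16),(-.07,-.16),(-.07,.16)]
    for i in range(4): lines.append((np.r_[b[i],.01],np.r_[b[(i+1)%4],.01]))
    for a,e in lines:
        P=[W(a+(e-a)*t) for t in np.linspace(0,1,12)]
        T=np.linalg.inv(c["pose"])
        P=[q for q in P if (T@np.r_[q,1])[2]<-.05]
        if len(P)<2: continue
        q=(proj(c,P)*k).round().astype(int)
        cv2.polylines(im,[q.reshape(-1,1,2)],False,(255,0,255),1)
    cv2.imwrite(f"pics/{name}.png",im)
E
python3 - <<'E'
from ov import *
print(observe()["tcp_pos"],observe()["ee_rot"],observe()["joint_pos"].round(2))
c=read_camera("wrist"); overlay(c,[.5425,.202,.0573],"w4"); 
E
```

```text
[0.55308844 0.10694354 0.27696612] [-4.18299540e-04  6.83007420e-01  7.30410561e-01 -1.04995957e-03] [-0.9   0.37  0.83  1.76 -0.29  1.15  0.09]
```

View pics/w4.png

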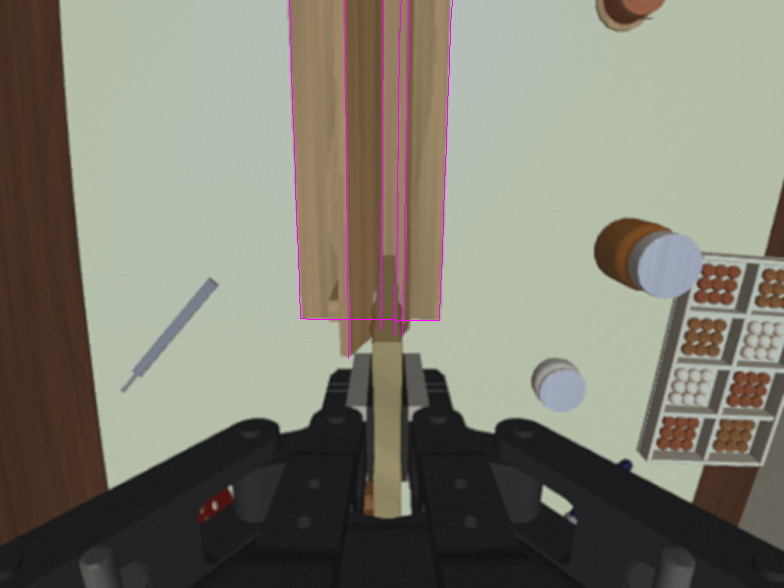

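Request:
play_rows:
  commands:
    - {"slide": [-0.02,0.2,0],"turn": -0.003}
    - {"slide": [-0.043,0.4,0],"turn": -0.003}
    - {"slide": [-0.043,0.6,0],"turn": -0.003}
    - {"slide": [-0.043,0.757,0],"turn": -0.003}
    - {"slide": [-0.043,0.757,0],"turn": -0.003}
    - {"slide": [-0.043,0.757,-0.2],"turn": -0.003}
    - {"slide": [-0.043,0.757,-0.3],"turn": -0.003}
    - {"slide": [-0.043,0.757,-0.3],"turn": -0.003}
    - {"slide": [-0.043,0.757,-0.3],"turn": -0.003}

```text
time: 12.38
tcp_pos: [0.543, 0.2928, 0.2027]
ee_rot: [0.0, 0.688, 0.725, -0.002]
contact_force: [1.1, 0.6, 0.0]
width: 0.085
```

```bash
python3 - <<'E'
from ov import *
print(observe()["tcp_pos"],observe()["ee_rot"],observe()["joint_pos"].round(2))
c=read_camera("wrist"); overlay(c,[.5425,.202,.0573],"w5"); 
c=read_camera("scene");crop(c,300,180,140,200,3,"s5")
E
```

```text
[0.54298076 0.2928332  0.20265822] [ 5.96618009e-05  6.88324291e-01  7.25401296e-01 -1.62056295e-03] [-1.07  0.54  0.73  1.7  -0.4   1.06 -0.16]
```

View pics/w5.png

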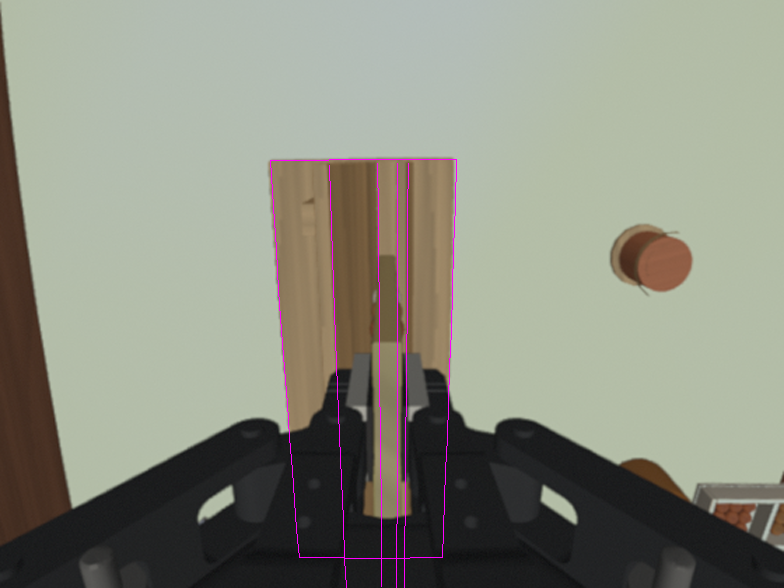

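View pics/s5.png

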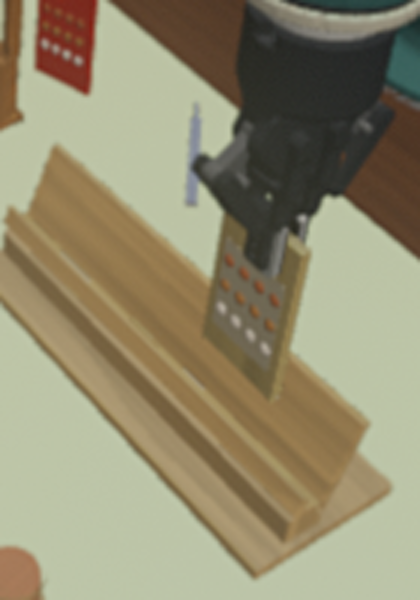

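Request:
play_rows:
  commands:
    - {"slide": [0,0,-0.06],"turn": 0}
    - {"slide": [0,0,-0.12],"turn": 0}
    - {"slide": [0,0,-0.15],"turn": 0}
    - {"slide": [0,0,-0.165],"turn": 0}
    - {"slide": [0,0,-0.165],"turn": 0}

```text
time: 12.9
tcp_pos: [0.5433, 0.2944, 0.1626]
ee_rot: [0.0, 0.688, 0.726, 0.0]
contact_force: [0.8, -0.2, -0.5]
width: 0.089
```

Request:
play_rows:
  commands:
    - {"slide": [0,0,-0.01],"turn": 0}
    - {"slide": [0,0,-0.02],"turn": 0}
    - {"slide": [0,0,-0.02],"turn": 0}

```text
time: 13.15
tcp_pos: [0.5431, 0.2946, 0.1572]
ee_rot: [-0.0, 0.688, 0.726, 0.0]
contact_force: [0.0, 0.7, -0.5]
width: 0.087
```

Request:
play_rows:
  commands:
    - {"slide": [0,0,-0.01],"turn": 0}
    - {"slide": [0,0,-0.016],"turn": 0}
    - {"slide": [0,0,-0.016],"turn": 0}

```text
time: 13.4
tcp_pos: [0.5435, 0.2947, 0.1538]
ee_rot: [0.0, 0.688, 0.726, 0.001]
contact_force: [-2.6, -0.0, 10.1]
width: 0.085
```

```bash
python3 - <<'E'
from ov import *
print(observe()["tcp_pos"],observe()["contact_force"])
c=read_camera("scene");crop(c,320,200,120,150,4,"s6")
E
```

```text
[0.54354763 0.29474074 0.15379923] [-2.55410568 -0.04383584 10.09170307]
```

View pics/s6.png

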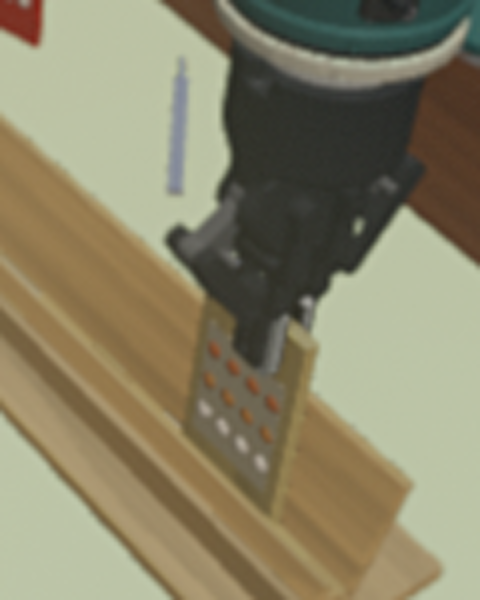

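Request:
play_rows:
  commands:
    - {"slide": [0,0,0.004],"turn": 0}
    - {"slide": [0,0,0.008],"turn": 0}
    - {"slide": [0,0,0.008],"turn": 0}
    - {"slide": [0,0,0.008],"turn": 0}
    - {"slide": [0,0,0.008],"turn": 0}
    - {"slide": [0,0,0.008],"turn": 0}
  fingers: -0.5

```text
time: 13.95
tcp_pos: [0.5429, 0.2945, 0.1549]
ee_rot: [-0.0, 0.688, 0.726, -0.0]
contact_force: [0.1, -0.3, 0.4]
width: 0.251
```

Request:
play_rows:
  commands:
    - {"slide": [-0.016,-0.001,0],"turn": 0}
    - {"slide": [-0.032,-0.002,0],"turn": 0}
    - {"slide": [-0.048,-0.003,0],"turn": 0}
    - {"slide": [-0.064,-0.004,0],"turn": 0}
    - {"slide": [-0.08,-0.005,0],"turn": 0}
    - {"slide": [-0.096,-0.006,0],"turn": 0}
    - {"slide": [-0.112,-0.007,0],"turn": 0}
    - {"slide": [-0.128,-0.008,0],"turn": 0}
    - {"slide": [-0.144,-0.009,0],"turn": 0}
    - {"slide": [-0.16,-0.01,0],"turn": 0}
    - {"slide": [-0.172,-0.01,0],"turn": 0}
    - {"slide": [-0.172,-0.01,0],"turn": 0}

```text
time: 14.95
tcp_pos: [0.4994, 0.2922, 0.155]
ee_rot: [-0.0, 0.687, 0.726, -0.0]
contact_force: [-0.8, 0.1, 0.9]
width: 0.255
```

```bash
python3 - <<'E'
from ov import *
print(observe()["tcp_pos"],observe()["contact_force"])
c=read_camera("scene");crop(c,320,200,120,150,4,"s7")
c=read_camera("wrist"); overlay(c,[.5425,.202,.0573],"w7"); 
E
```

```text
[0.49941329 0.29220057 0.15501462] [-0.80920149  0.12833344  0.91882364]
```

View pics/s7.png

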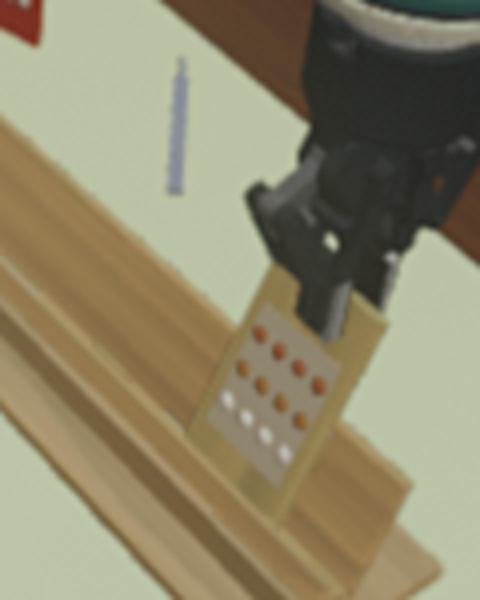

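View pics/w7.png

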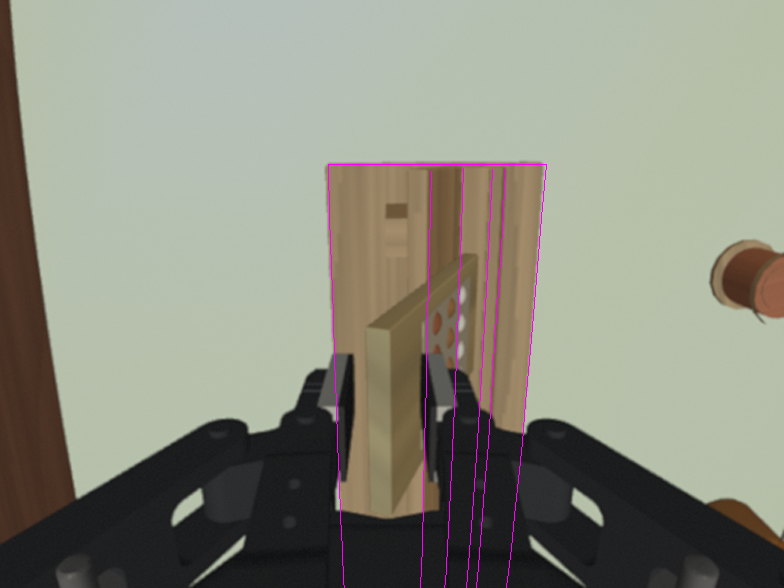

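Request:
play_rows:
  commands:
    - {"slide": [0,0,0.1],"turn": 0}
    - {"slide": [0,0,0.25],"turn": 0}
    - {"slide": [0,0,0.4],"turn": 0}
    - {"slide": [0,0,0.4],"turn": 0}

```text
time: 15.38
tcp_pos: [0.5026, 0.2925, 0.2614]
ee_rot: [0.001, 0.688, 0.726, 0.004]
contact_force: [0.2, 0.2, 0.6]
width: 0.252
```

Request:
play_rows:
  commands:
    - {"slide": [0.08,-1,0],"turn": -0.476}
    - {"slide": [0.08,-1,0],"turn": -0.476}
    - {"slide": [0.08,-1,0],"turn": -0.476}
    - {"slide": [0.08,-1,0],"turn": -0.476}
    - {"slide": [0.08,-1,0],"turn": -0.476}
    - {"slide": [0.08,-1,0],"turn": -0.476}
    - {"slide": [0.08,-1,0],"turn": -0.476}
    - {"slide": [0.08,-1,0],"turn": -0.476}
    - {"slide": [0.08,-1,0],"turn": -0.476}
    - {"slide": [0.08,-1,0],"turn": -0.476}
    - {"slide": [0.08,-1,0],"turn": -0.476}
    - {"slide": [0.08,-1,0],"turn": -0.476}
  fingers: -0.4

```text
time: 16.38
tcp_pos: [0.5202, 0.042, 0.2551]
ee_rot: [0.0, 0.998, 0.062, 0.0]
contact_force: [-0.1, 0.6, -0.5]
width: 0.301
```

Request:
play_rows:
  commands:
    - {"slide": [0.08,-0.5,0],"turn": 0}
    - {"slide": [0.08,-0.97,0],"turn": 0}
    - {"slide": [0.08,-0.97,0],"turn": 0}
    - {"slide": [0.08,-0.97,0],"turn": 0}
    - {"slide": [0.08,-0.97,0],"turn": 0}
    - {"slide": [0.08,-0.97,0],"turn": 0}
    - {"slide": [0.08,-0.97,0],"turn": 0}
    - {"slide": [0.08,-0.97,0],"turn": 0}
    - {"slide": [0.08,-0.97,0],"turn": 0}

```text
time: 17.13
tcp_pos: [0.5401, -0.2004, 0.2548]
ee_rot: [-0.0, 0.998, 0.065, -0.0]
contact_force: [0.0, 0.9, -0.2]
width: 0.296
```

```bash
python3 - <<'E'
from ov import *
print(observe()["tcp_pos"],observe()["ee_rot"],observe()["width"])
c=read_camera("scene");crop(c,220,140,220,210,3,"s8")
c=read_camera("wrist"); crop(c,0,0,560,420,1.4,"w8")
E
```

```text
[ 0.54006507 -0.20035089  0.25482304] [-1.07722451e-04  9.97898452e-01  6.47969929e-02 -1.34393939e-04] 0.29629300693703875
```

View pics/s8.png

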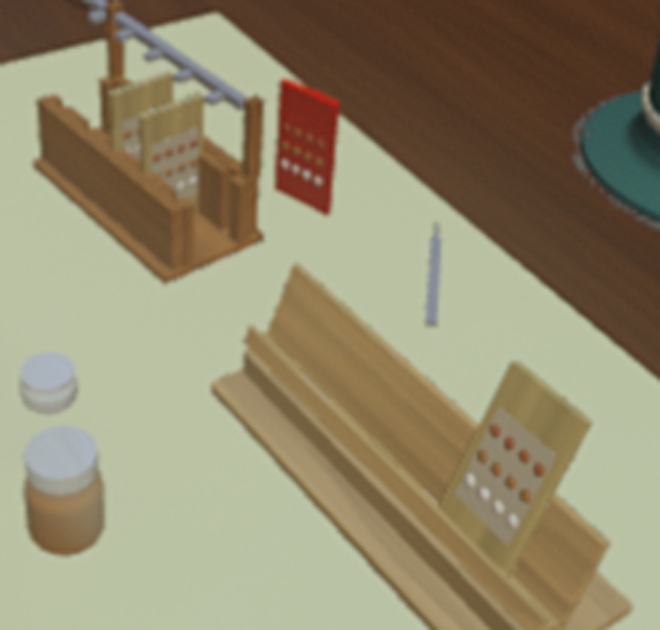

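View pics/w8.png

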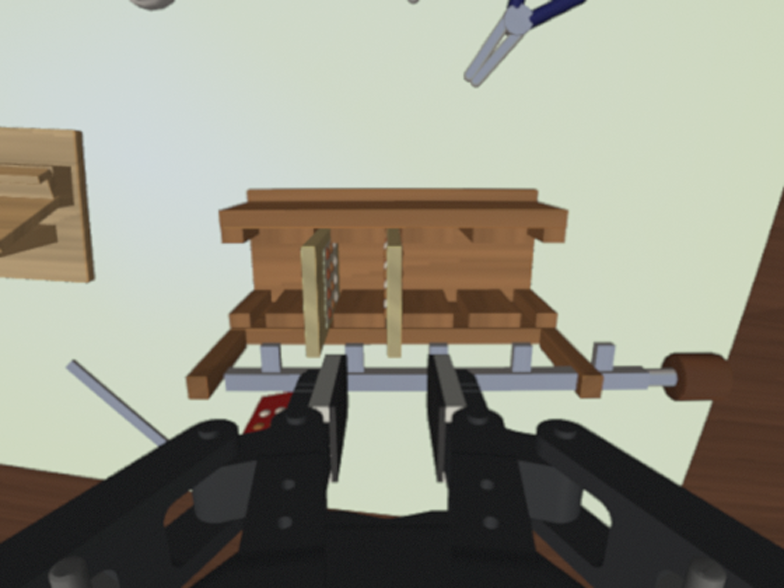

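Request:
play_rows:
  commands:
    - {"slide": [0.008,-0.013,0],"turn": 0}
    - {"slide": [0.008,-0.013,-0.1],"turn": 0}
    - {"slide": [0.008,-0.013,-0.25],"turn": 0}
    - {"slide": [0.008,-0.013,-0.4],"turn": 0}
    - {"slide": [0.008,-0.013,-0.5],"turn": 0}
    - {"slide": [0.008,-0.013,-0.541],"turn": 0}
    - {"slide": [0.008,-0.013,-0.541],"turn": 0}
    - {"slide": [0.008,-0.013,-0.541],"turn": 0}

```text
time: 17.9
tcp_pos: [0.5425, -0.2038, 0.1207]
ee_rot: [0.0, 0.998, 0.065, 0.0]
contact_force: [0.3, -0.4, 0.6]
width: 0.295
```

Request:
play_rows:
  commands:
    - {"slide": [0,0,0],"turn": 0}
    - {"slide": [0,0,0],"turn": 0}
    - {"slide": [0,0,0],"turn": 0}
    - {"slide": [0,0,0],"turn": 0}
    - {"slide": [0,0,0],"turn": 0}
    - {"slide": [0,0,0],"turn": 0}
  fingers: -1

```text
time: 18.4
tcp_pos: [0.5429, -0.2038, 0.1216]
ee_rot: [0.0, 0.998, 0.065, 0.001]
contact_force: [-1.3, 2.1, 7.6]
width: 0.087
```

Request:
play_rows:
  commands:
    - {"slide": [0,0,0.04],"turn": 0}
    - {"slide": [0,0,0.08],"turn": 0}
    - {"slide": [0,0,0.12],"turn": 0}
    - {"slide": [0,0,0.16],"turn": 0}
    - {"slide": [0,0,0.2],"turn": 0}
    - {"slide": [0,0,0.3],"turn": 0}
    - {"slide": [0,0,0.42],"turn": 0}
    - {"slide": [0,0,0.54],"turn": 0}
    - {"slide": [0,0,0.64],"turn": 0}
    - {"slide": [0,0,0.64],"turn": 0}

```text
time: 19.23
tcp_pos: [0.5431, -0.2049, 0.2849]
ee_rot: [0.001, 0.998, 0.065, 0.003]
contact_force: [0.5, -0.2, -0.8]
width: 0.088
```

```bash
python3 - <<'E'
from ov import *
print(observe()["tcp_pos"],observe()["width"])
c=read_camera("top");crop(c,95,160,170,110,4.5,"t9")
c=read_camera("scene");crop(c,180,60,270,300,2,"s9")
E
```

```text
[ 0.54306828 -0.20486891  0.28494822] 0.08831751925621348
```

View pics/t9.png

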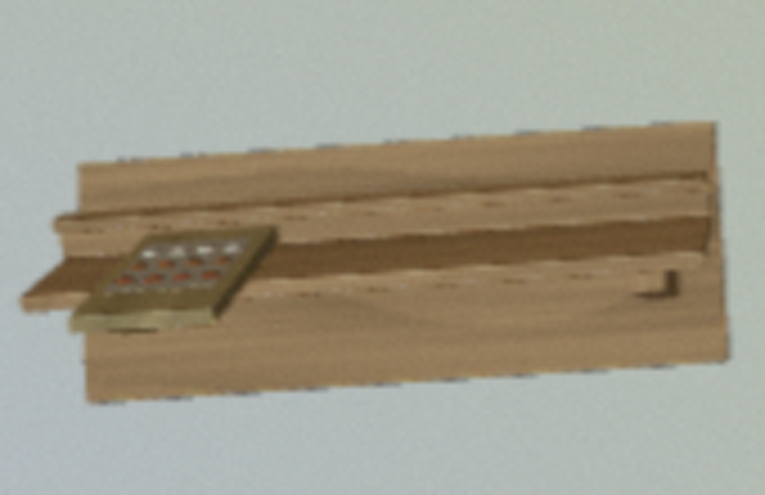

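View pics/s9.png

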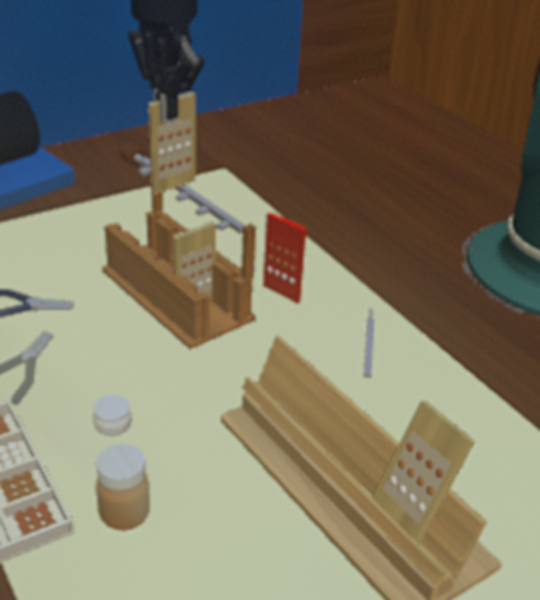

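Request:
play_rows:
  commands:
    - {"slide": [0.016,1,0],"turn": 0.477}
    - {"slide": [0.016,1,0],"turn": 0.477}
    - {"slide": [0.016,1,0],"turn": 0.477}
    - {"slide": [0.016,1,0],"turn": 0.477}
    - {"slide": [0.016,1,0],"turn": 0.477}
    - {"slide": [0.016,1,0],"turn": 0.477}
    - {"slide": [0.016,1,0],"turn": 0.477}
    - {"slide": [0.016,1,0],"turn": 0.477}
    - {"slide": [0.016,1,0],"turn": 0.477}
    - {"slide": [0.016,1,0],"turn": 0.477}
    - {"slide": [0.016,1,0],"turn": 0.477}
    - {"slide": [0.016,1,0],"turn": 0.477}

```text
time: 20.33
tcp_pos: [0.5455, 0.0463, 0.279]
ee_rot: [-0.0, 0.684, 0.729, -0.001]
contact_force: [-0.7, 1.1, -0.0]
width: 0.083
```

Request:
play_rows:
  commands:
    - {"slide": [0,0.3,0],"turn": 0}
    - {"slide": [0,0.5,0],"turn": 0}
    - {"slide": [0,0.664,0],"turn": 0}
    - {"slide": [0,0.664,0],"turn": 0}
    - {"slide": [0,0.664,-0.2],"turn": 0}
    - {"slide": [0,0.664,-0.28],"turn": 0}
    - {"slide": [0,0.664,-0.28],"turn": 0}
    - {"slide": [0,0.664,-0.28],"turn": 0}

```text
time: 21.0
tcp_pos: [0.5454, 0.2116, 0.209]
ee_rot: [-0.0, 0.687, 0.727, -0.002]
contact_force: [0.5, -0.5, -0.4]
width: 0.087
```

```bash
python3 - <<'E'
from ov import *
print(observe()["tcp_pos"],observe()["ee_rot"])
c=read_camera("wrist"); overlay(c,[.5425,.202,.0573],"w10"); 
E
```

```text
[0.54538205 0.21160417 0.20899311] [-2.33401505e-04  6.86661019e-01  7.26975751e-01 -1.68768005e-03]
```

View pics/w10.png

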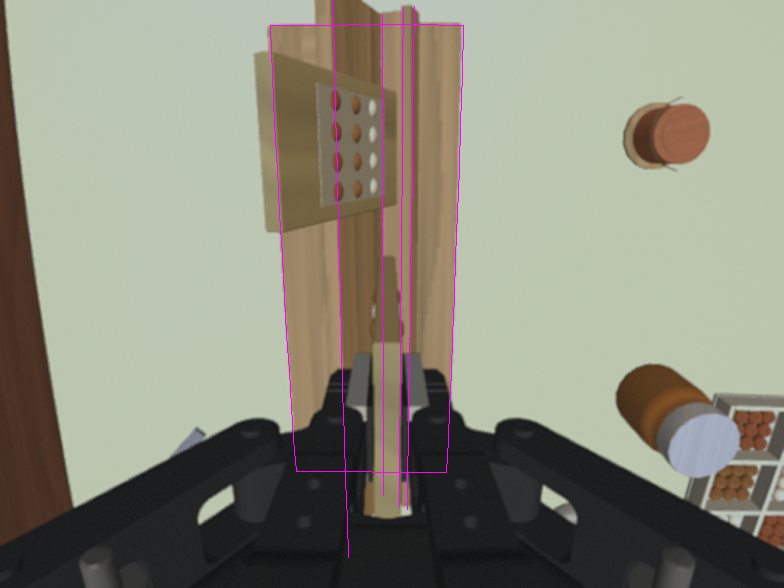

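Request:
play_rows:
  commands:
    - {"slide": [0.008,0,-0.06],"turn": 0}
    - {"slide": [0.008,0,-0.12],"turn": 0}
    - {"slide": [0.008,0,-0.17],"turn": 0}
    - {"slide": [0.008,0,-0.18],"turn": 0}
    - {"slide": [0.008,0,-0.19],"turn": 0}
    - {"slide": [0.008,0,-0.2],"turn": 0}
    - {"slide": [0.008,0,-0.2],"turn": 0}

```text
time: 21.63
tcp_pos: [0.5482, 0.2124, 0.1602]
ee_rot: [0.0, 0.686, 0.727, 0.0]
contact_force: [-0.4, -0.9, -0.4]
width: 0.088
```

Request:
play_rows:
  commands:
    - {"slide": [0,0,-0.006],"turn": 0}
    - {"slide": [0,0,-0.012],"turn": 0}
    - {"slide": [0,0,-0.018],"turn": 0}
    - {"slide": [0,0,-0.018],"turn": 0}

```text
time: 21.97
tcp_pos: [0.5481, 0.2123, 0.1552]
ee_rot: [0.0, 0.686, 0.727, 0.0]
contact_force: [-0.1, -0.1, 0.7]
width: 0.084
```

Request:
play_rows:
  commands:
    - {"slide": [0,0,-0.006],"turn": 0}
    - {"slide": [0,0,-0.01],"turn": 0}
    - {"slide": [0,0,-0.01],"turn": 0}

```text
time: 22.22
tcp_pos: [0.5492, 0.2126, 0.1548]
ee_rot: [0.0, 0.686, 0.727, 0.001]
contact_force: [-6.4, -1.6, 29.6]
width: 0.09
```

```bash
python3 - <<'E'
from ov import *
c=read_camera("scene");crop(c,300,180,140,170,3.5,"s11")
E
```

```text
(no output)
```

View pics/s11.png

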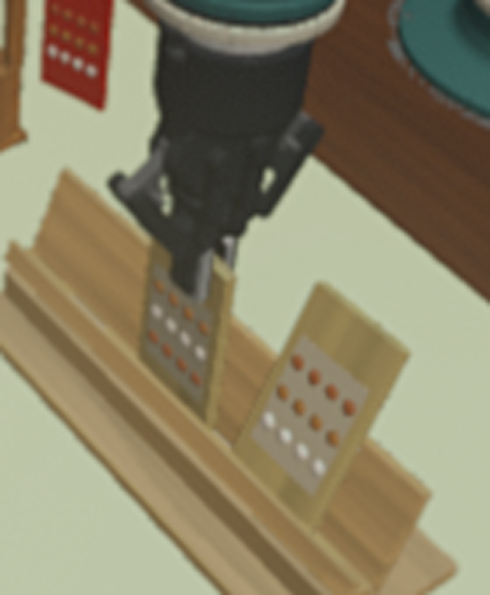

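Request:
play_rows:
  commands:
    - {"slide": [0,0,0.006],"turn": 0}
    - {"slide": [0,0,0.012],"turn": 0}
    - {"slide": [0,0,0.012],"turn": 0}
    - {"slide": [0,0,0.012],"turn": 0}
    - {"slide": [0,0,0.012],"turn": 0}
    - {"slide": [0,0,0.012],"turn": 0}
  fingers: -0.5

```text
time: 22.77
tcp_pos: [0.5479, 0.2123, 0.1556]
ee_rot: [-0.0, 0.686, 0.727, -0.0]
contact_force: [-0.6, 0.6, 0.4]
width: 0.247
```

Request:
play_rows:
  commands:
    - {"slide": [-0.016,-0.001,0],"turn": 0}
    - {"slide": [-0.032,-0.002,0],"turn": 0}
    - {"slide": [-0.048,-0.003,0],"turn": 0}
    - {"slide": [-0.064,-0.004,0],"turn": 0}
    - {"slide": [-0.08,-0.005,0],"turn": 0}
    - {"slide": [-0.096,-0.006,0],"turn": 0}
    - {"slide": [-0.112,-0.007,0],"turn": 0}
    - {"slide": [-0.128,-0.008,0],"turn": 0}
    - {"slide": [-0.144,-0.009,0],"turn": 0}
    - {"slide": [-0.16,-0.01,0],"turn": 0}
    - {"slide": [-0.174,-0.01,0],"turn": 0}
    - {"slide": [-0.174,-0.01,0],"turn": 0}

```text
time: 23.77
tcp_pos: [0.5039, 0.2099, 0.1558]
ee_rot: [-0.0, 0.686, 0.727, -0.0]
contact_force: [-0.1, -0.7, 0.2]
width: 0.25
```

Request:
play_rows:
  commands:
    - {"slide": [0,0,0],"turn": 0}
    - {"slide": [0,0,0.1],"turn": 0}
    - {"slide": [0,0,0.25],"turn": 0}
    - {"slide": [0,0,0.4],"turn": 0}
    - {"slide": [0,0,0.4],"turn": 0}

```text
time: 24.18
tcp_pos: [0.5071, 0.2101, 0.2619]
ee_rot: [0.001, 0.687, 0.727, 0.004]
contact_force: [0.5, -0.7, 0.9]
width: 0.252
```

```bash
python3 - <<'E'
from ov import *
print(observe()["tcp_pos"],observe()["ee_rot"])
c=read_camera("scene");crop(c,280,180,160,170,3.5,"s12")
E
```

```text
[0.50709468 0.21007044 0.26194181] [0.00104039 0.6867032  0.72692744 0.00375864]
```

View pics/s12.png

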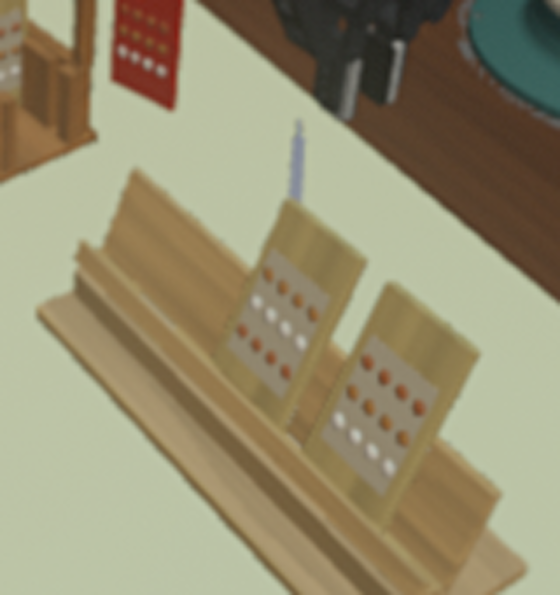

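Request:
play_rows:
  commands:
    - {"slide": [0.12,-1,0],"turn": -0.477}
    - {"slide": [0.12,-1,0],"turn": -0.477}
    - {"slide": [0.12,-1,0],"turn": -0.477}
    - {"slide": [0.12,-1,0],"turn": -0.477}
    - {"slide": [0.12,-1,0],"turn": -0.477}
    - {"slide": [0.12,-1,0],"turn": -0.477}
    - {"slide": [0.12,-1,0],"turn": -0.477}
    - {"slide": [0.12,-1,0],"turn": -0.477}
    - {"slide": [0.12,-1,0],"turn": -0.477}
    - {"slide": [0.12,-1,0],"turn": -0.477}
    - {"slide": [0.12,-1,0],"turn": -0.477}
    - {"slide": [0.12,-1,0],"turn": -0.477}
  fingers: -0.4

```text
time: 25.23
tcp_pos: [0.5344, -0.0403, 0.2552]
ee_rot: [0.0, 0.998, 0.062, -0.0]
contact_force: [0.1, 0.5, -1.1]
width: 0.301
```

Request:
play_rows:
  commands:
    - {"slide": [0.01,-0.25,0],"turn": 0}
    - {"slide": [0.01,-0.472,0],"turn": 0}
    - {"slide": [0.01,-0.472,0],"turn": 0}
    - {"slide": [0.01,-0.472,0],"turn": 0}
    - {"slide": [0.01,-0.472,0],"turn": 0}
    - {"slide": [0.01,-0.472,0],"turn": 0}

```text
time: 25.73
tcp_pos: [0.5369, -0.158, 0.2551]
ee_rot: [-0.0, 0.998, 0.065, -0.0]
contact_force: [0.3, -0.1, 0.2]
width: 0.297
```

```bash
python3 - <<'E'
from ov import *
print(observe()["tcp_pos"],observe()["ee_rot"],observe()["width"])
c=read_camera("wrist"); crop(c,0,0,560,420,1.4,"w13")
E
```

```text
[ 0.53691297 -0.157975    0.25510922] [-1.16991952e-04  9.97898946e-01  6.47878527e-02 -4.62135320e-04] 0.29685225396899445
```

View pics/w13.png

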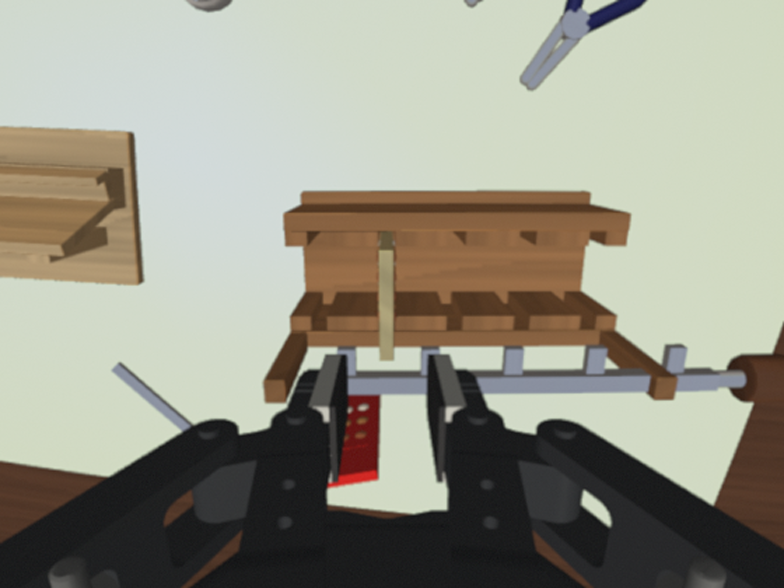

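Request:
play_rows:
  commands:
    - {"slide": [0,0,-0.1],"turn": 0}
    - {"slide": [0,0,-0.25],"turn": 0}
    - {"slide": [0,0,-0.4],"turn": 0}
    - {"slide": [0,0,-0.5],"turn": 0}
    - {"slide": [0,0,-0.541],"turn": 0}
    - {"slide": [0,0,-0.541],"turn": 0}
    - {"slide": [0,0,-0.541],"turn": 0}

```text
time: 26.37
tcp_pos: [0.5375, -0.1579, 0.1213]
ee_rot: [0.0, 0.998, 0.065, 0.0]
contact_force: [0.5, 0.2, 0.4]
width: 0.298
```

Request:
play_rows:
  commands:
    - {"slide": [0,0,0],"turn": 0}
    - {"slide": [0,0,0],"turn": 0}
    - {"slide": [0,0,0],"turn": 0}
    - {"slide": [0,0,0],"turn": 0}
    - {"slide": [0,0,0],"turn": 0}
    - {"slide": [0,0,0],"turn": 0}
  fingers: -1

```text
time: 26.87
tcp_pos: [0.538, -0.158, 0.1222]
ee_rot: [-0.0, 0.998, 0.065, 0.001]
contact_force: [-0.8, 1.6, 6.7]
width: 0.083
```

Request:
play_rows:
  commands:
    - {"slide": [0,0,0.04],"turn": 0}
    - {"slide": [0,0,0.08],"turn": 0}
    - {"slide": [0,0,0.12],"turn": 0}
    - {"slide": [0,0,0.16],"turn": 0}
    - {"slide": [0,0,0.2],"turn": 0}
    - {"slide": [0,0,0.3],"turn": 0}
    - {"slide": [0,0,0.42],"turn": 0}
    - {"slide": [0,0,0.54],"turn": 0}
    - {"slide": [0,0,0.64],"turn": 0}
    - {"slide": [0,0,0.64],"turn": 0}

```text
time: 27.7
tcp_pos: [0.5382, -0.1592, 0.2855]
ee_rot: [0.0, 0.998, 0.065, 0.003]
contact_force: [0.6, 0.4, -0.6]
width: 0.082
```

```bash
python3 - <<'E'
from ov import *
print(observe()["tcp_pos"],observe()["width"])
c=read_camera("top");crop(c,95,160,170,110,4.5,"t14")
c=read_camera("scene");crop(c,180,60,270,300,2,"s14")
E
```

```text
[ 0.53817031 -0.15923179  0.28552702] 0.08158968848809231
```

View pics/t14.png

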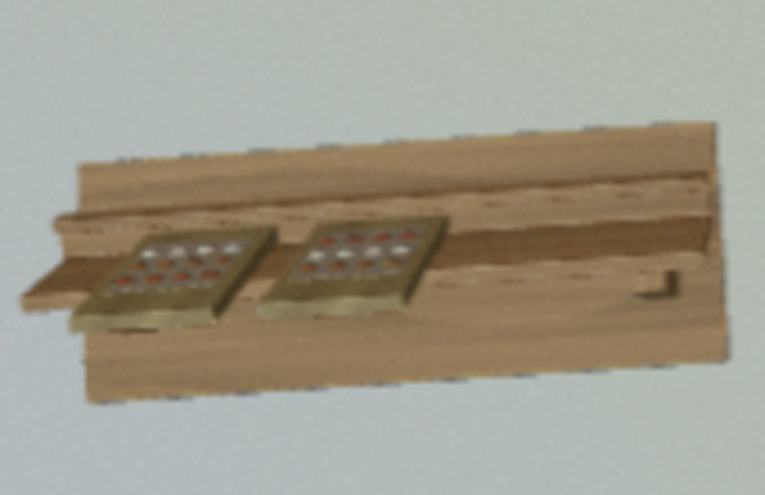

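View pics/s14.png

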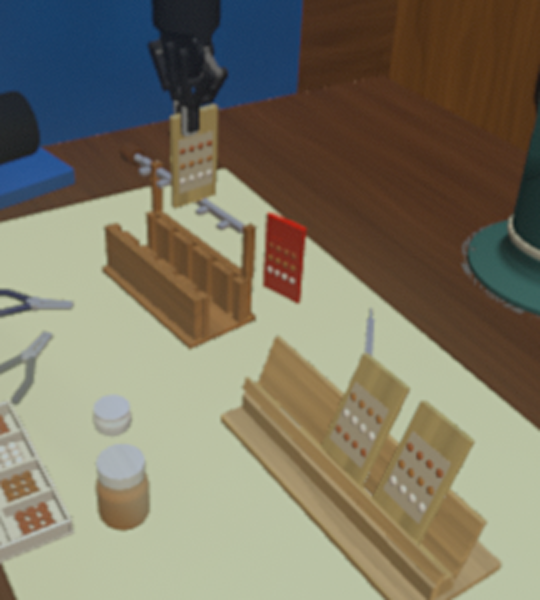

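Request:
play_rows:
  commands:
    - {"slide": [0.055,0.8,0],"turn": 0.477}
    - {"slide": [0.055,0.8,0],"turn": 0.477}
    - {"slide": [0.055,0.8,0],"turn": 0.477}
    - {"slide": [0.055,0.8,0],"turn": 0.477}
    - {"slide": [0.055,0.8,0],"turn": 0.477}
    - {"slide": [0.055,0.8,0],"turn": 0.477}
    - {"slide": [0.055,0.8,0],"turn": 0.477}
    - {"slide": [0.055,0.8,0],"turn": 0.477}
    - {"slide": [0.055,0.8,0],"turn": 0.477}
    - {"slide": [0.055,0.8,0],"turn": 0.477}
    - {"slide": [0.055,0.8,0],"turn": 0.477}
    - {"slide": [0.055,0.8,0],"turn": 0.477}

```text
time: 28.8
tcp_pos: [0.5502, 0.0418, 0.2797]
ee_rot: [-0.0, 0.684, 0.729, -0.001]
contact_force: [0.1, -0.4, -0.5]
width: 0.083
```

Request:
play_rows:
  commands:
    - {"slide": [0,0.15,0],"turn": 0}
    - {"slide": [0,0.35,0],"turn": 0}
    - {"slide": [0,0.35,0],"turn": 0}
    - {"slide": [0,0.35,-0.1],"turn": 0}
    - {"slide": [0,0.35,-0.2],"turn": 0}
    - {"slide": [0,0.35,-0.28],"turn": 0}
    - {"slide": [0,0.35,-0.28],"turn": 0}
    - {"slide": [0,0.35,-0.28],"turn": 0}

```text
time: 29.47
tcp_pos: [0.55, 0.1291, 0.2091]
ee_rot: [-0.0, 0.686, 0.727, -0.001]
contact_force: [1.0, 0.8, -0.2]
width: 0.082
```

```bash
python3 - <<'E'
from ov import *
print(observe()["tcp_pos"],observe()["ee_rot"])
c=read_camera("wrist"); overlay(c,[.5425,.202,.0573],"w15"); 
E
```

```text
[0.55002989 0.12905103 0.2091274 ] [-4.22903439e-04  6.86438551e-01  7.27186469e-01 -1.33310898e-03]
```

View pics/w15.png

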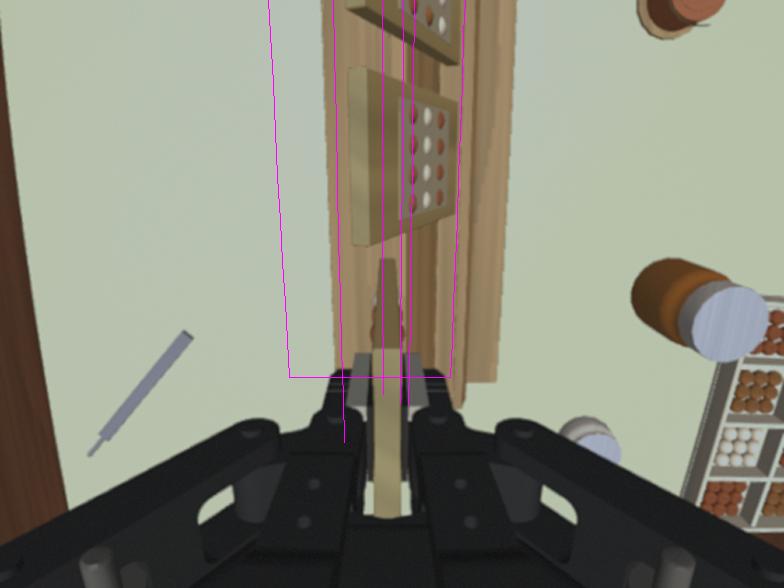

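```bash
python3 - <<'E'
from ov import *
c=read_camera("wrist"); overlay(c,[.578,.200,.0573],"w16")
c=read_camera("top"); overlay(c,[.578,.200,.0573],"t16")
c=read_camera("scene");crop(c,240,160,200,220,2.7,"s16")
E
```

```text
(no output)
```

View pics/w16.png

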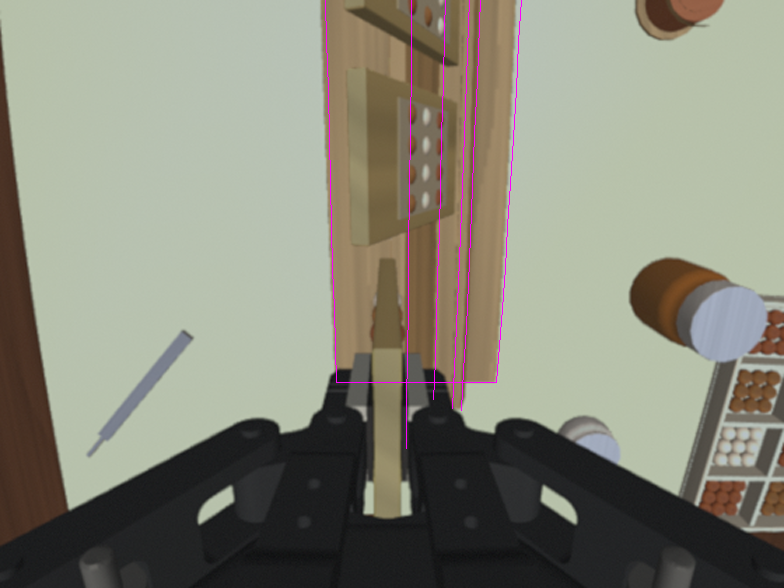

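View pics/t16.png

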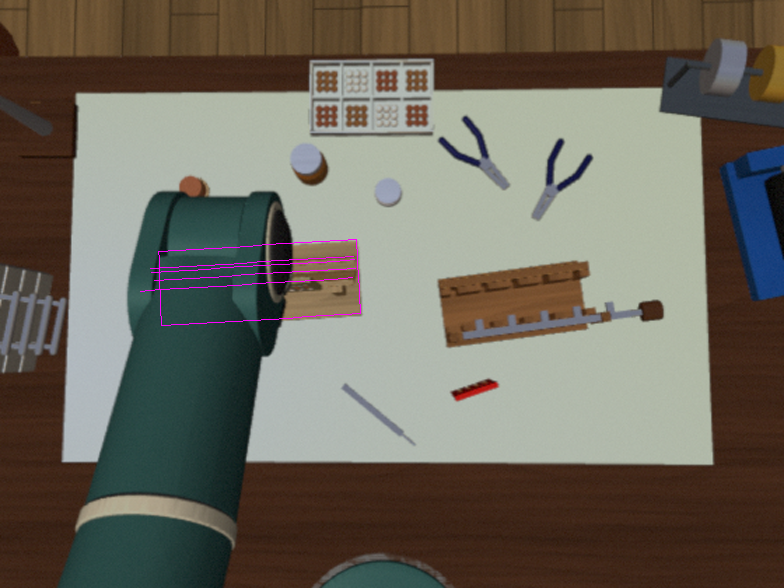

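View pics/s16.png

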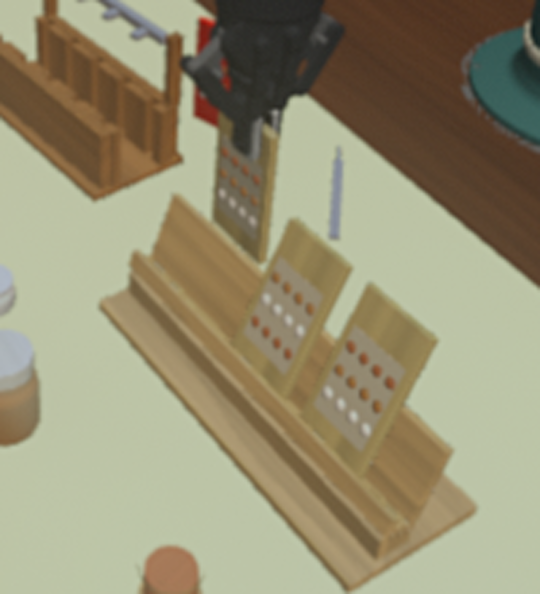

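```bash
python3 - <<'E'
from ov import *
c=read_camera("wrist"); overlay(c,[.576,.1994,.069],"w17",2.0)
im=cv2.imread("pics/w17.png"); cv2.imwrite("pics/w17.png",im[0:570,430:760])
E
```

```text
(no output)
```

View pics/w17.png

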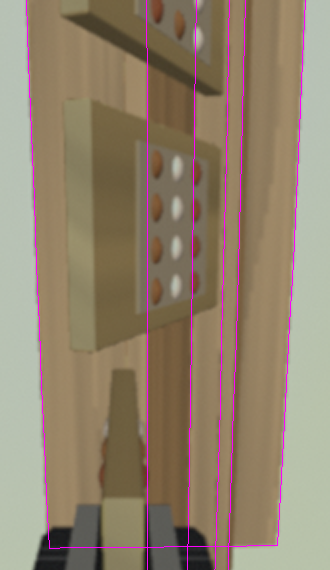

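Request:
play_rows:
  commands:
    - {"slide": [0,0,0.12],"turn": 0}
    - {"slide": [0,0,0.16],"turn": 0}
    - {"slide": [0,-0.01,0.16],"turn": 0.004}
    - {"slide": [0.1,-0.012,0.16],"turn": 0.004}
    - {"slide": [0.142,-0.012,0.16],"turn": 0.004}
    - {"slide": [0.142,-0.012,0.16],"turn": 0.004}
    - {"slide": [0.142,-0.012,0.06],"turn": 0.004}
    - {"slide": [0.142,-0.012,0],"turn": 0.004}
    - {"slide": [0.142,-0.012,-0.04],"turn": 0.004}
    - {"slide": [0.142,-0.012,-0.04],"turn": 0.004}
    - {"slide": [0.142,-0.012,-0.04],"turn": 0.004}

```text
time: 30.63
tcp_pos: [0.586, 0.1261, 0.2005]
ee_rot: [-0.0, 0.682, 0.732, -0.0]
contact_force: [-0.4, -0.8, 0.4]
width: 0.086
```

```bash
python3 - <<'E'
from ov import *
print(observe()["tcp_pos"],observe()["ee_rot"])
c=read_camera("wrist"); overlay(c,[.576,.1994,.069],"w18")
E
```

```text
[0.58602857 0.1261382  0.20050514] [-1.03876761e-04  6.81816892e-01  7.31522801e-01 -3.26128493e-04]
```

View pics/w18.png

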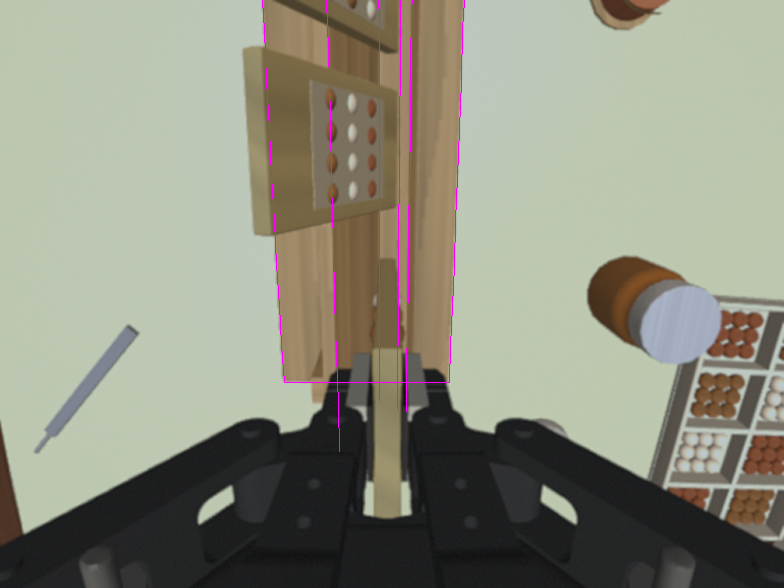

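Request:
play_rows:
  commands:
    - {"slide": [0.001,0,-0.05],"turn": 0}
    - {"slide": [0.001,0,-0.1],"turn": 0}
    - {"slide": [0.001,0,-0.14],"turn": 0}
    - {"slide": [0.001,0,-0.155],"turn": 0}
    - {"slide": [0.001,0,-0.165],"turn": 0}
    - {"slide": [0.001,0,-0.165],"turn": 0}

```text
time: 31.18
tcp_pos: [0.5863, 0.1262, 0.1587]
ee_rot: [-0.0, 0.682, 0.731, -0.0]
contact_force: [-0.2, 0.9, -0.7]
width: 0.084
```

Request:
play_rows:
  commands:
    - {"slide": [0,0,-0.006],"turn": 0}
    - {"slide": [0,0,-0.012],"turn": 0}
    - {"slide": [0,0,-0.018],"turn": 0}
    - {"slide": [0,0,-0.018],"turn": 0}

```text
time: 31.52
tcp_pos: [0.5865, 0.1264, 0.1547]
ee_rot: [-0.0, 0.682, 0.732, -0.0]
contact_force: [0.6, -0.1, -1.7]
width: 0.083
```

Request:
play_rows:
  commands:
    - {"slide": [0,0,-0.006],"turn": 0}
    - {"slide": [0,0,-0.009],"turn": 0}
    - {"slide": [0,0,-0.009],"turn": 0}

```text
time: 31.77
tcp_pos: [0.5872, 0.1265, 0.1536]
ee_rot: [0.0, 0.682, 0.732, 0.001]
contact_force: [-3.3, 0.2, 14.9]
width: 0.088
```

```bash
python3 - <<'E'
from ov import *
c=read_camera("scene");crop(c,260,180,140,150,3.8,"s19")
E
```

```text
(no output)
```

View pics/s19.png

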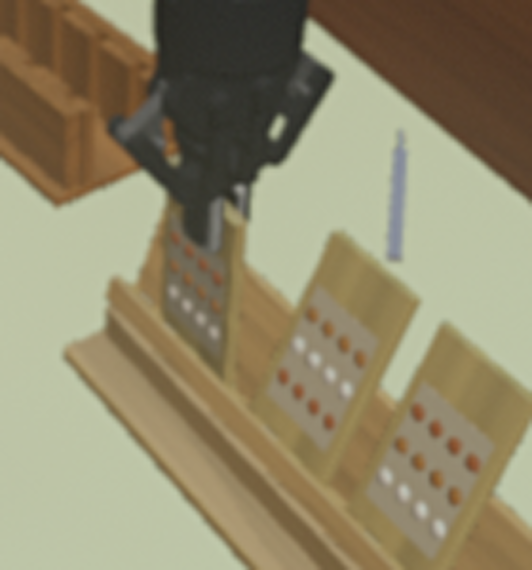

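Seated on the ledge at the expected height. Release and lean it back.

Request:
play_rows:
  commands:
    - {"slide": [0,0,0.005],"turn": 0}
    - {"slide": [0,0,0.01],"turn": 0}
    - {"slide": [0,0,0.01],"turn": 0}
    - {"slide": [0,0,0.01],"turn": 0}
    - {"slide": [0,0,0.01],"turn": 0}
    - {"slide": [0,0,0.01],"turn": 0}
  fingers: -0.5

```text
time: 32.32
tcp_pos: [0.5865, 0.1263, 0.1549]
ee_rot: [-0.0, 0.682, 0.732, -0.0]
contact_force: [-0.1, -0.1, -0.7]
width: 0.254
```

Request:
play_rows:
  commands:
    - {"slide": [-0.016,-0.001,0],"turn": 0}
    - {"slide": [-0.032,-0.002,0],"turn": 0}
    - {"slide": [-0.048,-0.003,0],"turn": 0}
    - {"slide": [-0.064,-0.004,0],"turn": 0}
    - {"slide": [-0.08,-0.005,0],"turn": 0}
    - {"slide": [-0.096,-0.006,0],"turn": 0}
    - {"slide": [-0.112,-0.008,0],"turn": 0}
    - {"slide": [-0.128,-0.009,0],"turn": 0}
    - {"slide": [-0.144,-0.01,0],"turn": 0}
    - {"slide": [-0.16,-0.011,0],"turn": 0}
    - {"slide": [-0.174,-0.012,0],"turn": 0}
    - {"slide": [-0.174,-0.012,0],"turn": 0}

```text
time: 33.32
tcp_pos: [0.5424, 0.1233, 0.155]
ee_rot: [-0.0, 0.682, 0.732, -0.0]
contact_force: [-0.3, 0.8, 0.2]
width: 0.247
```

Request:
play_rows:
  commands:
    - {"slide": [0,0,0],"turn": 0}
    - {"slide": [0,0,0.1],"turn": 0}
    - {"slide": [0,0,0.25],"turn": 0}
    - {"slide": [0,0,0.4],"turn": 0}
    - {"slide": [0,0,0.4],"turn": 0}

```text
time: 33.73
tcp_pos: [0.5456, 0.1232, 0.2613]
ee_rot: [0.002, 0.682, 0.731, 0.003]
contact_force: [0.1, -0.3, 1.1]
width: 0.246
```

```bash
python3 - <<'E'
from ov import *
print(observe()["tcp_pos"],observe()["ee_rot"])
c=read_camera("scene");crop(c,240,170,200,200,3,"s20")
E
```

```text
[0.54562323 0.12315672 0.26125331] [0.0017721  0.68207328 0.73127337 0.00348791]
```

View pics/s20.png

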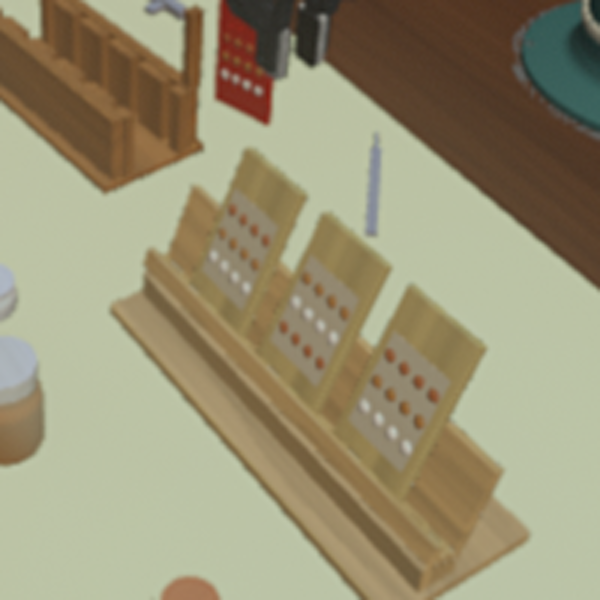

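Request:
play_rows:
  commands:
    - {"slide": [-0.05,-1,0],"turn": 0.0186}
    - {"slide": [-0.05,-1,0],"turn": 0.0186}
    - {"slide": [-0.05,-1,0],"turn": 0.0186}
    - {"slide": [-0.05,-1,0],"turn": 0.0186}
    - {"slide": [-0.05,-1,0],"turn": 0.0186}
    - {"slide": [-0.05,-1,0],"turn": 0.0186}
    - {"slide": [-0.05,-1,0],"turn": 0.0186}
    - {"slide": [-0.05,-1,0],"turn": 0.0186}

```text
time: 34.45
tcp_pos: [0.5298, -0.1294, 0.2545]
ee_rot: [-0.0, 0.662, 0.75, -0.001]
contact_force: [0.5, 1.7, -0.2]
width: 0.249
```

Request:
play_rows:
  commands:
    - {"slide": [-0.05,-1,0],"turn": 0}
    - {"slide": [-0.05,-1,0],"turn": 0}
    - {"slide": [-0.05,-1,0],"turn": 0}
    - {"slide": [-0.05,-1,0],"turn": 0}
    - {"slide": [-0.05,-1,0],"turn": 0}
    - {"slide": [-0.05,-1,0],"turn": 0}
    - {"slide": [-0.05,-1,0],"turn": 0}
    - {"slide": [-0.05,-1,0],"turn": 0}
  fingers: 1

```text
time: 35.12
tcp_pos: [0.5172, -0.3783, 0.2539]
ee_rot: [-0.001, 0.661, 0.75, -0.001]
contact_force: [1.6, 1.0, -0.1]
width: 0.999
```

```bash
python3 - <<'E'
from ov import *
print(observe()["tcp_pos"],observe()["ee_rot"])
c=read_camera("wrist"); crop(c,0,0,560,420,1.4,"w21")
c=read_camera("top"); crop(c,0,0,560,420,1.4,"t21")
E
```

```text
[ 0.5171962  -0.37831624  0.25391437] [-5.70522101e-04  6.61252114e-01  7.50163230e-01 -6.66760431e-04]
```

View pics/w21.png

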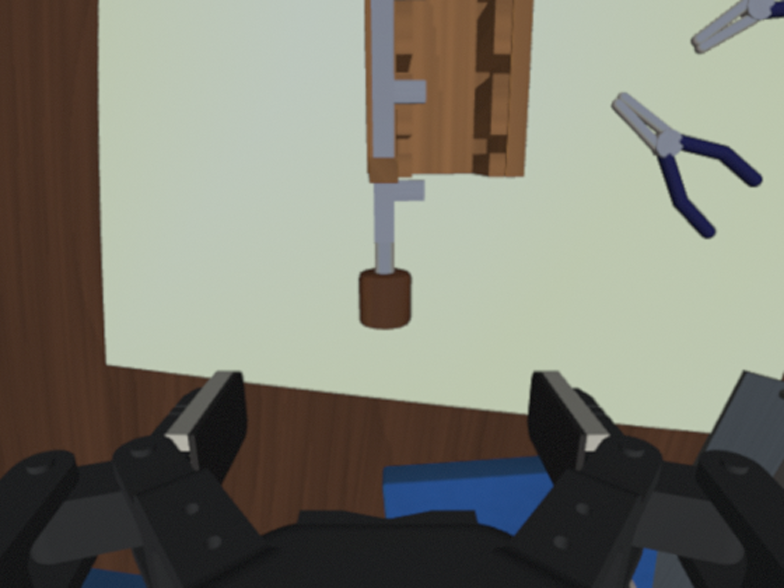

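View pics/t21.png

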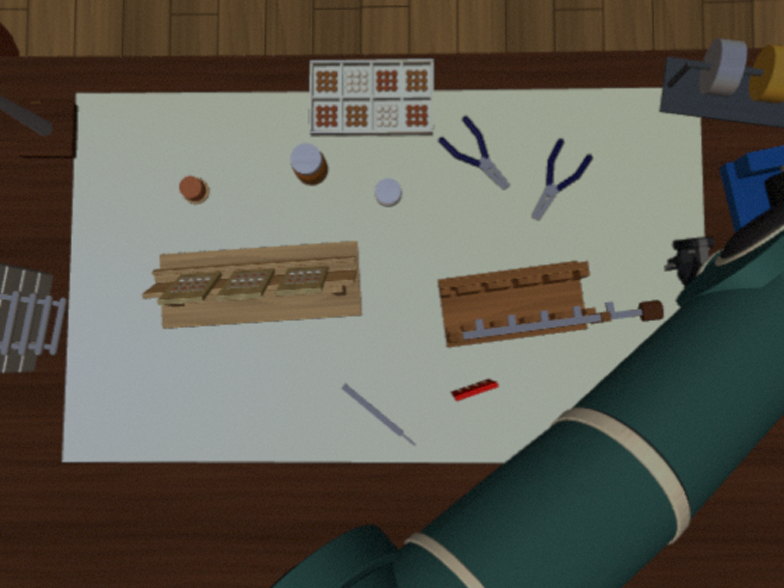

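Request:
play_rows:
  commands:
    - {"slide": [-0.003,-0.006,-0.15],"turn": 0}
    - {"slide": [-0.003,-0.006,-0.3],"turn": 0}
    - {"slide": [-0.003,-0.006,-0.464],"turn": 0}
    - {"slide": [-0.003,-0.006,-0.464],"turn": 0}
    - {"slide": [-0.003,-0.006,-0.464],"turn": 0}

```text
time: 35.63
tcp_pos: [0.5175, -0.3763, 0.1385]
ee_rot: [-0.002, 0.659, 0.752, -0.0]
contact_force: [0.9, -1.0, 0.7]
width: 1.004
```

Request:
play_rows:
  commands:
    - {"slide": [0,0,0],"turn": 0}
    - {"slide": [0,0,0],"turn": 0}
    - {"slide": [0,0,0],"turn": 0}
    - {"slide": [0,0,0],"turn": 0}
    - {"slide": [0,0,0],"turn": 0}
    - {"slide": [0,0,0],"turn": 0}
    - {"slide": [0,0,0],"turn": 0}
    - {"slide": [0,0,0],"turn": 0}
    - {"slide": [0,0,0],"turn": 0}
  fingers: -1
  squeeze: 30

```text
time: 36.38
tcp_pos: [0.516, -0.3788, 0.1404]
ee_rot: [-0.0, 0.661, 0.751, -0.0]
contact_force: [-13.2, 6.2, 19.2]
width: 0.321
```

Request:
play_rows:
  commands:
    - {"slide": [-0.004,0.03,0],"turn": 0}
    - {"slide": [-0.008,0.06,0],"turn": 0}
    - {"slide": [-0.0125,0.095,0],"turn": 0}
    - {"slide": [-0.0125,0.095,0],"turn": 0}
    - {"slide": [-0.0125,0.095,0],"turn": 0}
    - {"slide": [-0.0125,0.095,0],"turn": 0}

```text
time: 36.88
tcp_pos: [0.5129, -0.3555, 0.1404]
ee_rot: [-0.0, 0.661, 0.751, -0.0]
contact_force: [-13.1, 1.9, 18.3]
width: 0.317
```

Request:
play_rows:
  commands:
    - {"slide": [-0.001,0.01,0],"turn": 0}
    - {"slide": [-0.001,0.01,0],"turn": 0}
    - {"slide": [-0.001,0.01,0],"turn": 0}

```text
time: 37.13
tcp_pos: [0.5127, -0.3547, 0.1405]
ee_rot: [0.001, 0.661, 0.75, -0.001]
contact_force: [-7.6, -9.8, 9.7]
width: 0.313
```

Request:
play_rows:
  commands:
    - {"slide": [-0.001,0.006,0],"turn": 0}
    - {"slide": [-0.001,0.006,0],"turn": 0}
    - {"slide": [-0.001,0.006,0],"turn": 0}

```text
time: 37.38
tcp_pos: [0.5126, -0.3545, 0.1407]
ee_rot: [0.003, 0.661, 0.75, -0.002]
contact_force: [-3.7, -20.4, 2.8]
width: 0.317
```

Request:
play_rows:
  commands:
    - {"slide": [0,0,0],"turn": 0}
    - {"slide": [0,0,0],"turn": 0}
    - {"slide": [0,0,0],"turn": 0}
    - {"slide": [0,0,0],"turn": 0}
    - {"slide": [0,0,0],"turn": 0}
    - {"slide": [0,0,0],"turn": 0}
    - {"slide": [0,0,0.15],"turn": 0}
    - {"slide": [0,0,0.3],"turn": 0}
    - {"slide": [0,0,0.45],"turn": 0}
    - {"slide": [0,0,0.45],"turn": 0}
  fingers: 1

```text
time: 38.22
tcp_pos: [0.515, -0.3523, 0.2584]
ee_rot: [0.004, 0.66, 0.751, 0.001]
contact_force: [0.6, -1.5, 0.2]
width: 1.003
```

```bash
python3 - <<'E'
from fit import *
print(observe()["tcp_pos"],observe()["ee_rot"])
c=read_camera("wrist"); crop(c,200,0,220,260,2.3,"w22")
p=[.534,-.2045,.128]
R=np.array([[np.cos(p[2]),-np.sin(p[2])],[np.sin(p[2]),np.cos(p[2])]])
for s in (0,.002,.004):
  for L in [(-.021,-.046-s,.143),(-.021,-.092-s,.143),(-.036,-.133-s,.152)]:
    L=np.array(L); print(s,(proj(c,np.r_[R@L[:2]+p[:2],L[2]])[0]-[200,0])*2.3)
c=read_camera("scene");crop(c,220,120,230,230,2.6,"s22")
c=read_camera("top");crop(c,300,170,170,125,4.5,"t22")
E
```

```text
[ 0.51503675 -0.35234369  0.25837246] [0.00399754 0.66029981 0.75099101 0.00082621]
0 [231.37093749 158.15751149]
0 [228.59111796 319.94580749]
0 [178.85043829 459.09917597]
0.002 [231.25076483 165.48565364]
0.002 [228.4702953  326.65415286]
0.002 [178.83576056 465.45789266]
0.004 [231.13046122 172.78768939]
0.004 [228.34953795 333.33508495]
0.004 [178.82112426 471.78757949]
```

View pics/w22.png

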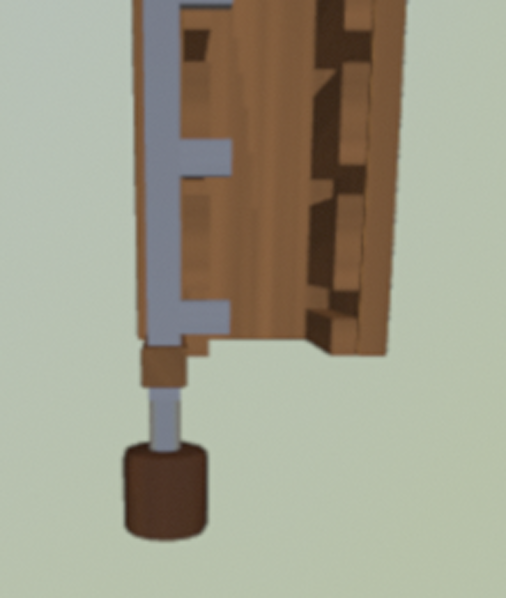

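View pics/s22.png

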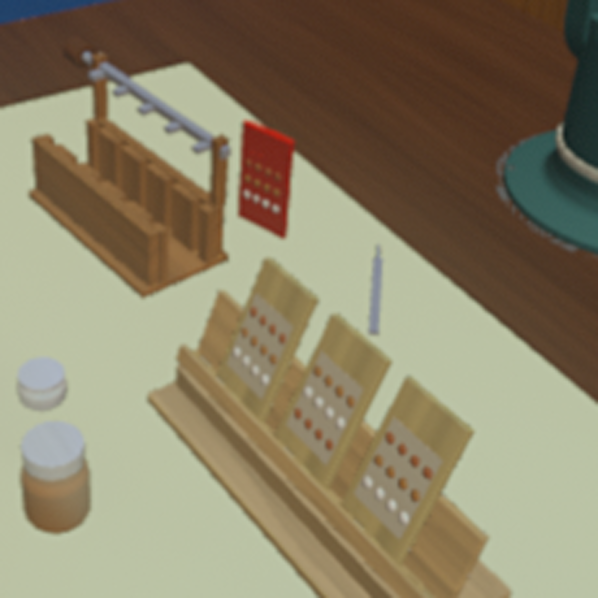

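View pics/t22.png

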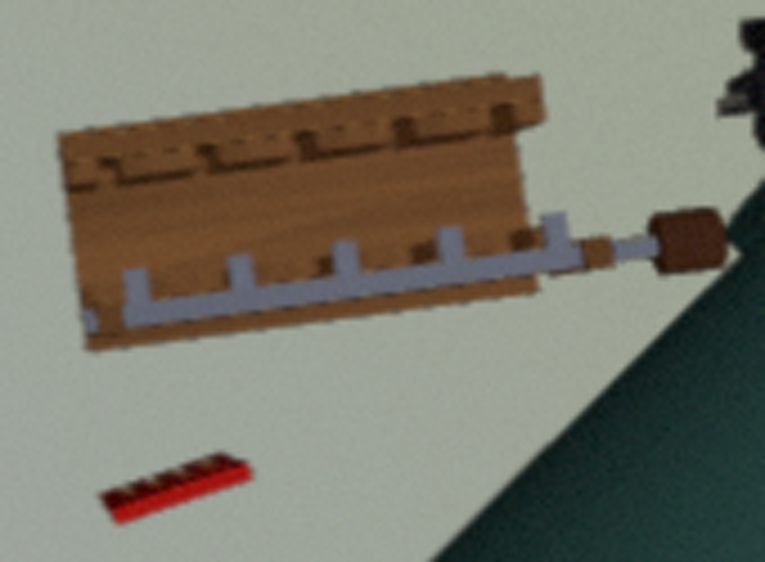

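```bash
python3 - <<'E'
from workcell import *
print(job_done())
E
```

```text
the job is handed in; nothing more can be done
None
```

The job is finished and handed in at about 38 s. All three boards are on the stand and the lock is home again. No final check failed, and no verdict came back.

- **Lock out:** I pulled the knob until it reached its stop, at about 24 to 25 mm and 12 N.
- **Boards:** I lifted the three boards present (slots -92, 0 and +46 mm) out of the rack. Each was set on the ledge and eased back against the rest, at about y +84, 0 and -84 mm along the stand.
- **Stand shift:** The stand was knocked about 35 mm aside before the third board. I measured it again with the wrist camera and placed that board at the new position.
- **Lock home:** I then pushed the knob in against its stop, where the force rose to 20 N with no further travel.

My last pictures showed:
- **Rack:** It is empty. The bar's teeth and the knob sit where they did in the first top view, to within what I could read off the picture.
- **Boards:** All three were leaning steadily on the rest with their bottoms behind the lip. I judged this by eye and did not measure their final poses.
- **Bystanders:** The red look-alike is where it started. The tools and tins look undisturbed, though I only checked those by eye.

The top-camera pose of the rack was about 3 mm off in x from the wrist view. I used the wrist view, and the grasps and ledge contacts came where it predicted.

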